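# Nest the filter sleeves in their carrier

## Robot

A 6-joint arm with a two-finger parallel gripper is mounted at the origin on a cart in front of the work surface, level with it; the furniture and walls round the work are solid. World frame = base frame: x ahead of the robot, y to its left, z up, the work surface at z = 0. Lengths are in m, angles in rad, forces in N, time in s.
With the tool pointing down it reaches from about 0.425 to 0.95 m from the base axis. Payload 3.5 kg.
Tool frame: the origin (TCP) lies at the very end of the fingers, on their centre line; the grasp point (between the pads) lies 19 mm behind it; z points along the fingers, y is the line along which they close (so a half turn about z gives the same grasp; the last joint's range is limited). The gripper opens to 85 mm and grips with 20 to 120 N. Pads are 22 mm wide; open, the fingers measure 114 mm over their backs; the gripper's body (76 mm by 85 mm) begins 54 mm behind the grasp point. The pads swing forward as they close: fully open they stand 13 mm farther back than shut.
Start: joints at [-1.351, 0.286, 1.577, -0, 1.279, -0.15], TCP at [0.244, -0.629, 0.231] pointing down, gripper open.
Joint ranges: [-2.77, 2.77], [-0.9, 2.22], [0.21, 2.48], [-1.53, 4.67], [0.24, 2.81], [-2.84, 2.84]. Speed limits (rad/s): [2.79, 2.79, 3.14, 3.14, 3.14, 3.14].

## Interface

Orientations are given as a unit quaternion [x, y, z, w].
In Python, from plant import ctrl gives the robot as it stands.
- The arm moves only by the tool shift_gripper, called by a JSON object that holds its "method" and its "body", one argument or row to a line. Schema: {"type":"object","properties":{"segments":{"type":"string"},"squeeze":{"type":"number"},"only":{"type":"string"},"quiet":{"type":"boolean"},"lines":{"type":"string"}},"required":["segments"],"additionalProperties":false}. segments is a string of 1 to 10 rows, one to a line, with the numbers parted by spaces; each row has 7 numbers: dx, dy, dz in units of 20 mm, then a rotation vector rx, ry, rz in units of 0.1 rad, then the opening from 0.0 (shut) to 1.0 (fully open); each row is the pose to reach, as a shift and turn from the pose commanded when the call began, along the tool's axes at that moment; what a row does not reach only later rows make up. A row lasts 1/8 s, in which the tool goes at most 0.0625 m and 0.188 rad, less where a joint would pass 70% of its speed; a pose out of reach is approached as far as the arm can. The fingers move at their own pace and stop on an object; squeeze is the grip in N (left out, the last holds). Time passes only in rows, so rows that do not move let the fingers close. The tool returns the time, the measured TCP pose, the force, the opening and the grip force at its end. only (a regular expression) keeps the lines of the reply that match it, lines (a string "A,B") keeps lines A to B, and quiet returns only ok. Input that does not fit is refused with a message, and nothing moves.
- ctrl.get_state(): the state, without advancing time (a new reading comes with each control period).
- ctrl.read_camera(name): name is "scene" or "top" or "wrist"; returns a dict with "pixels" (420x560x3 uint8, red, green, blue), "camera_matrix" (3x3 intrinsics, pixels), "xyz" and "orientation" of the camera in the world. Camera axes: x right, y down, z forward; pixel columns grow to the right and rows downward; lengths in m; the calibration is good to about 2 mm. The wrist camera is an equidistant fisheye: a pixel r from the principal point sees the ray r / f radians off the axis. A picture is of the moment at which its call begins. There is no depth.
- ctrl.sign_off(): hands the job in; it is judged then, once.
The state is a dict: "time": time; "qpos": joint angles; "dq": joint speeds; "joint_efforts": joint torques, N m; "eef_pos": TCP position; "tcp_rot": TCP orientation; "contact_force": force on the tool from outside, world axes, zero at the start; "wrist_torque": the same for the moment, N m; "opening": opening from 0.0 (shut) to 1.0 (fully open); "finger_force": force on a finger pad.
Only numpy, scipy, OpenCV 4.12 (cv2) and the standard library are available. Lean on these libraries where they do the work, as an engineer would, in place of code of your own. Each camera call takes 0.05 s, during which the arm holds its last target. There are 200 camera calls.

## Task

Put the washed tapered filter sleeves away in their carrier: turn the red turnbutton clear of the clear lid, swing the lid right up until it stands upright by itself, and nest every sleeve on the bench, wide end down and upright, over the sprung black cone, one over the other in any order. Set each one down loosely and let go as soon as it sits: never press so hard that the cone sinks 8 mm on its spring, or the sleeves jam. Then shut the lid fully, turn the button back straight across its edge, and leave the rest of the bench as it is.

Things in the scene. Friction and masses are not known exactly. Their poses are not given: they have to be found in the camera images.
- carrier: fixed carrier: white base plate 215 x 150 x 12 mm, two 178 mm posts behind, one in front, a black cone in the middle, a clear lid as roof. Origin: on the worktop under the cone's axis; z up, x towards the hinge (away from the robot), y along the hinge. In this frame the hinge axis passes x = 85, z = 178 mm; the front post and turnbutton axis stand at x = -102, y = -50 mm
- mandrel (a joint): sinking of the sprung black cone on its vertical slide, m: 0 up, stop at 0.011; about 2 N per mm; its own weight and those of the sleeves sink it 0.5 to 3 mm
- mandrel_top (a point): centre of the flat top of the black cone, 41 mm across there, 64 mm at its foot, 46 mm tall; top 70 mm over the worktop when up. The first sleeve rests with its foot about 30 mm over the worktop and the cone's top inside it; each further one 20 to 24 mm higher. Four fit under the lid
- lid (a joint): hinge of the clear lid, rad: 0 shut (level), positive opens upward, stop at 1.7; friction of 0.25 N m holds it where it is left. Lid 175 mm long from hinge to front edge, 130 mm wide, 6 mm thick; underside 178 mm over the worktop when shut
- lid_handle (a point): middle of the lid's round steel handle bar, 11 mm thick, 74 mm long, along the carrier's y, 34 mm off the lid's outer face near its front edge; pillars 34 mm either side. Pinch it from above at any lid angle: it turns in the grip. At lid angle q it is at x = 85 - 160 cos q + 40 sin q, z = 178 + 160 sin q + 40 cos q mm and y = 27 mm in the carrier's frame
- turnbutton (a joint): turn of the red turnbutton about its vertical axis, rad: 0 = straight across the lid's edge (secured; its bar along the carrier's x), +-1.57 = clear of the lid, positive counterclockwise from above, stops at +-1.75; friction of 0.06 N m holds it
- turnbutton_grip (a point): on the turnbutton's axis, 8 mm below the top of its upright grip fin. The fin is 36 mm long (along the bar), 12 mm thick, and stands 28 mm above the bar; its top is 225 mm over the worktop. The bar is 80 x 14 mm, 10 mm thick
- sleeve_orange: orange hollow tapered sleeve, foot open below, 72 mm across outside, narrowing to 46 mm at 52 mm height; then an upright neck 33 mm across, 54 to 69 mm high: grip it there from above. Bore 61 mm at the foot, same taper. 70 g. Nested over another it rests 20 to 24 mm higher. Three or all four of the sleeves are present. Origin: centre of the foot; z up its axis
- sleeve_blue: blue hollow tapered sleeve, foot open below, 72 mm across outside, narrowing to 46 mm at 52 mm height; then an upright neck 33 mm across, 54 to 69 mm high: grip it there from above. Bore 61 mm at the foot, same taper. 70 g. Nested over another it rests 20 to 24 mm higher. Three or all four of the sleeves are present. Origin: centre of the foot; z up its axis
- sleeve_green: green hollow tapered sleeve, foot open below, 72 mm across outside, narrowing to 46 mm at 52 mm height; then an upright neck 33 mm across, 54 to 69 mm high: grip it there from above. Bore 61 mm at the foot, same taper. 70 g. Nested over another it rests 20 to 24 mm higher. Three or all four of the sleeves are present. Origin: centre of the foot; z up its axis
- sleeve_yellow: yellow hollow tapered sleeve, foot open below, 72 mm across outside, narrowing to 46 mm at 52 mm height; then an upright neck 33 mm across, 54 to 69 mm high: grip it there from above. Bore 61 mm at the foot, same taper. 70 g. Nested over another it rests 20 to 24 mm higher. Three or all four of the sleeves are present. Origin: centre of the foot; z up its axis
- rack_micro: bystander: blue tube rack with small tubes, 56 x 136 x 52 mm; origin centre of its underside; not to be moved
- microplate_2: bystander: white 96-well plate, 86 x 128 x 14 mm; origin centre of its underside; not to be moved
- pipette_stand: fixed cast pipette stand between the sleeves and the carrier, 130 x 167 mm, 192 mm high; origin centre of its underside; keep clear of it

How it is judged:
By the outcome, as a careful person would: the job done as asked, in the order asked, and still so for the second after the job is handed in, with the robot touching nothing.
Of sleeve_orange, sleeve_blue, sleeve_green, sleeve_yellow only 3 to 4 are there at a start; the rules pass over those that are not, and their reading is None.
At some moment in a run one of sleeve_orange, sleeve_blue, sleeve_green, sleeve_yellow may be knocked a few centimetres aside while the robot is not near it.
It also fails if it takes over 208 s, if anything falls off the work surface, if the arm or the gripper's body presses on something with over 40 N, if the wrist force passes 120 N, or if a joint passes its speed limit or range.

## Working session

There is one attempt and no reset: what is moved stays moved. The work goes in short steps, Python scripts to look and compute and a tool call to move; the robot and the scene stay as the last step left them, time stands still between calls to the robot, and variables do not carry over. Pictures are saved under pics/ and viewed, at most 14 in all, crops included, and the job is handed in when it is done.

```bash
ls; mkdir -p pics
```

Run:
```python
from plant import ctrl
import cv2
for n in ["scene","top"]:
    d=ctrl.read_camera(n); cv2.imwrite(f"pics/{n}0.png",d["pixels"][:,:,::-1]); print(n,d["camera_matrix"],d["xyz"],d["orientation"])
print(ctrl.get_state())
```

```text
pics
plant.py
scene [[520.49410408   0.         287.30112625]
 [  0.         520.49410408 211.6025152 ]
 [  0.           0.           1.        ]] [-0.52985415  0.66345357  1.12612921] [-0.46870453  0.76954216 -0.37595174  0.21628966]
top [[419.12517534   0.         278.07306298]
 [  0.         419.12517534 211.91036487]
 [  0.           0.           1.        ]] [0.2338111  0.05705948 1.51449034] [-0.70059181  0.70717189 -0.06323111  0.07128015]
{'time': 0.1, 'qpos': array([-1.35099241e+00,  2.87056887e-01,  1.57801931e+00, -3.66402692e-05,
        1.27861119e+00, -1.50011548e-01]), 'dq': array([ 0.00019363, -0.00151382, -0.00197837,  0.00089168, -0.00137699,
       -0.00080557]), 'joint_efforts': array([ 8.38684173e-04, -4.07291400e+01, -2.93699545e+01, -1.43847988e-04,
        3.37951264e-03, -1.48031070e-06]), 'eef_pos': array([ 0.2438558 , -0.62877696,  0.23010508]), 'tcp_rot': array([ 9.82951706e-01,  1.83860942e-01, -5.40691997e-05, -1.04611900e-03]), 'contact_force': array([-0.00421814, -0.80347229, -0.697969  ]), 'wrist_torque': array([-0.07612928, -0.0524725 , -0.04172374]), 'finger_force': 0.0, 'opening': 0.9983258947020218}
```
View pics/top0.png

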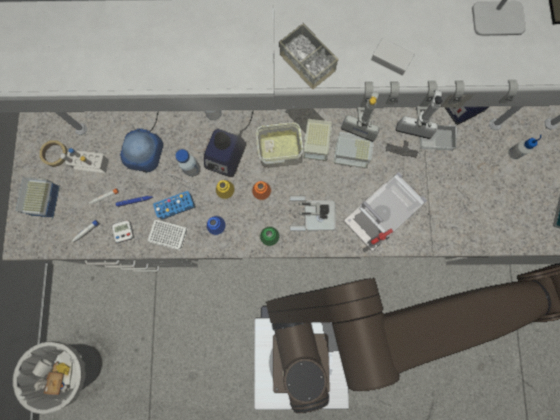

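View pics/scene0.png

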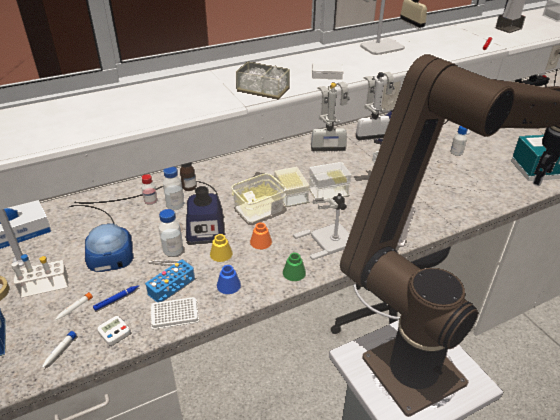

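The top view shows the carrier at about (383,213), all four sleeves standing (yellow 225,188; orange 261,189; blue 215,225; green 270,236) and the pipette stand at (315,215). In the scene view the arm hides the carrier. Next I'll zoom in and get the numbers.

Create h.py:
```python
import numpy as np, cv2
from scipy.spatial.transform import Rotation as R
from plant import ctrl
def cam(n):
    d=ctrl.read_camera(n); d["R"]=R.from_quat(d["orientation"]).as_matrix(); return d
def ray(d,u,v,fish=False):
    K=d["camera_matrix"]; a=(u-K[0,2])/K[0,0]; b=(v-K[1,2])/K[1,1]
    if fish:
        t=np.hypot(a,b); s=np.sin(t)/max(t,1e-9); r=np.array([a*s,b*s,np.cos(t)])
    else: r=np.array([a,b,1.])
    return d["R"]@r
def onz(d,u,v,z,fish=False):
    r=ray(d,u,v,fish); return d["xyz"]+r*(z-d["xyz"][2])/r[2]
def proj(d,p,fish=False):
    c=d["R"].T@(np.asarray(p)-d["xyz"]); K=d["camera_matrix"]
    if fish:
        n=np.hypot(c[0],c[1]); t=np.arctan2(n,c[2]); a,b=c[0]/n*t,c[1]/n*t
    else: a,b=c[0]/c[2],c[1]/c[2]
    return np.array([K[0,0]*a+K[0,2],K[1,1]*b+K[1,2]])
HUE=dict(orange=(5,14),yellow=(18,30),green=(50,85),blue=(112,125),red=(174,185))
def mask(img,c,s=130,v=50):
    h=cv2.cvtColor(img,cv2.COLOR_RGB2HSV); lo,hi=HUE[c]
    H=h[...,0].astype(int)
    if hi>179: ok=(H>=lo)|(H<=hi-180)
    else: ok=(H>=lo)&(H<=hi)
    return (ok&(h[...,1]>s)&(h[...,2]>v)).astype(np.uint8)
def blobs(m,amin=60):
    n,l,st,c=cv2.connectedComponentsWithStats(m); return [(st[i],c[i],l==i) for i in range(1,n) if st[i][4]>=amin]
def step(target,yaw=None):
    "displacement in tool axes from present measured pose to target xyz, and rz for tool y at world angle yaw"
    s=ctrl.get_state(); M=R.from_quat(s["tcp_rot"]).as_matrix()
    out=M.T@(np.asarray(target)-s["eef_pos"])
    if yaw is None: return out.round(4)
    y=M.T@np.array([np.cos(yaw),np.sin(yaw),0]); a=np.arctan2(-y[0],y[1]); a=(a+np.pi/2)%np.pi-np.pi/2
    return out.round(4),round(a,3)
```

Run:
```python
from h import *
T=cam("top");S=cam("scene")
for c in ["orange","yellow","green","blue","red"]:
  for n,d in (("top",T),("scene",S)):
    for st,ce,_ in blobs(mask(d["pixels"],c),40): print(c,n,st,ce.round(1),onz(d,*ce,.025).round(3))
p=T["pixels"][:,:,::-1]
a=cv2.resize(p[165:260,335:435],None,fx=6,fy=6,interpolation=cv2.INTER_CUBIC);cv2.imwrite("pics/car.png",a)
```

```text
orange top [253 182  17  17 210] [260.9 190.5] [0.601 0.135 0.025]
orange scene [195   0  10  14  41] [200.9   6.3] [ 2.865 -0.506  0.025]
orange scene [250 222  22  27 409] [260.4 236.7] [0.605 0.137 0.025]
yellow top [217 181  16  17 190] [224.5 189.1] [0.608 0.268 0.025]
yellow top [ 56 364  13  10  95] [ 62.4 368.3] [-0.012  0.81   0.025]
yellow scene [210 234  22  28 449] [220.2 248.6] [0.61  0.272 0.025]
blue top [117 198  23   7  47] [129.3 201.1] [0.567 0.616 0.025]
blue scene [221 265  14  11  86] [227.5 270.4] [0.512 0.289 0.025]
blue scene [217 274  23  20 315] [228.1 284.5] [0.459 0.309 0.025]
blue scene [127 286  11   7  42] [131.3 288.8] [0.567 0.56  0.025]
blue scene [ 93 290  34  20 192] [109.7 299.9] [0.552 0.624 0.025]
red top [379 231  12   8  40] [383.4 235. ] [ 0.433 -0.302  0.025]
red scene [483  37   9  13  43] [487.   42.9] [ 1.555 -1.779  0.025]
red scene [142 175  10   9  76] [146.2 178.9] [1.078 0.372 0.025]
```

View pics/car.png

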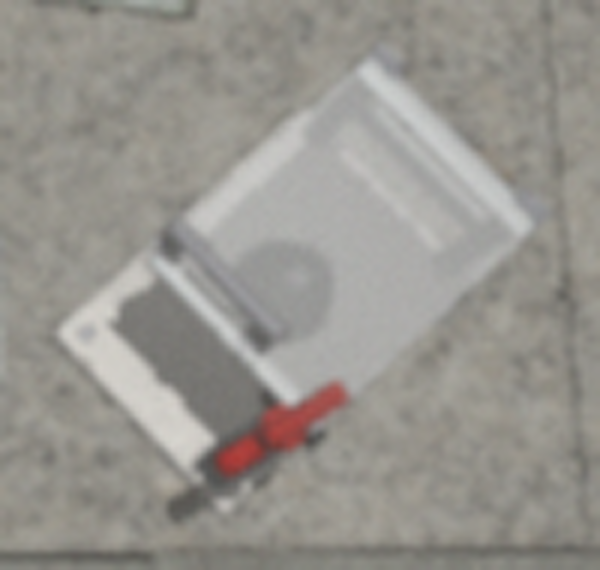

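The crop shows the shut lid. Its hinge edge runs from (375,65) to (530,230), the handle from (175,240) to (270,335), and the red button centres on about (282,428), across the lid's edge. From these I'll fit the carrier's planar pose.

Run:
```python
from h import *
T=cam("top")
r=mask(T["pixels"],"red",110,50); r[:, :335]=0; r[:165]=0; r[260:]=0;r[:,435:]=0
ys,xs=np.nonzero(r); print("red",xs.mean(),ys.mean(),len(xs), cv2.minAreaRect(np.c_[xs,ys].astype(np.float32)))
u=lambda a,b:(335+a/6-.5+.08,165+b/6-.42)
obs=[(u(175,240),.212,(-75,64)),(u(270,335),.212,(-75,-10)),(u(282,428),.205,(-102,-50)),(u(375,65),.184,(88,65)),(u(530,230),.184,(88,-65)),(u(150,258),.184,(-90,65))]
W=np.array([onz(T,*o[0],o[1])[:2] for o in obs]);L=np.array([o[2] for o in obs])/1000
from scipy.optimize import least_squares
f=lambda p:((np.c_[np.cos(p[2])*L[:,0]-np.sin(p[2])*L[:,1],np.sin(p[2])*L[:,0]+np.cos(p[2])*L[:,1]]+p[:2])-W).ravel()
s=least_squares(f,[.5,-.3,-.7]);print(s.x,s.fun.reshape(-1,2).round(4)); 
# base corner front-left
print(onz(T,*u(62,330),.012))
```

```text
red 380.4845360824742 236.76288659793815 97 ((381.2117919921875, 236.2470703125), (6.507914066314697, 22.99462890625), 49.398704528808594)
[ 0.50784679 -0.29703351 -0.86527282] [[ 0.0021  0.0022]
 [-0.0029  0.0015]
 [-0.0027  0.0014]
 [ 0.0062 -0.0022]
 [ 0.0003 -0.0089]
 [-0.003   0.0059]]
[ 0.4927469  -0.16943255  0.012     ]
```

Run:
```python
from h import *
print(step([.244,-.629,.42]),step([.43,-.26,.42],-.865+np.pi/2))
```

```text
[ 1.000e-04 -2.000e-04 -1.893e-01] (array([ 0.3069, -0.2771, -0.189 ]), np.float64(1.235))
```

The manual's scale: shifts go in units of 20 mm and turns go in units of 0.1 rad. Converting my numbers, 0.307 m is 15.35, -0.277 m is -13.85, 1.235 rad is 12.35.

{"method": "shift_gripper", "body": {
  "segments": "0 0 -3 0 0 0 1\n0 0 -6 0 0 0 1\n0 0 -9 0 0 0 1\n2 -2 -9.45 0 0 1.8 1\n4 -4 -9.45 0 0 3.6 1\n6 -6 -9.45 0 0 5.4 1\n8 -8 -9.45 0 0 7.2 1\n10 -10 -9.45 0 0 9 1\n12 -12 -9.45 0 0 10.8 1\n15.35 -13.85 -9.45 0 0 12.35 1",
  "squeeze": 40
}}

```text
time: 1.5
eef_pos: [0.4197, -0.2713, 0.4208]
tcp_rot: [0.908, -0.42, 0.001, 0.0]
contact_force: [1.4, -0.9, -0.4]
opening: 1.004
finger_force: 0.0
```

{"method": "shift_gripper", "body": {
  "segments": "0 0 0 0 0 0 1\n0 0 0 0 0 0 1\n0 0 0 0 0 0 1"
}}

```text
time: 1.88
eef_pos: [0.419, -0.274, 0.4201]
tcp_rot: [0.909, -0.418, -0.0, 0.0]
contact_force: [-0.4, 0.2, 0.2]
opening: 1.004
finger_force: 0.0
```

Run:
```python
from h import *
s=ctrl.get_state();print(s["qpos"].round(3),s["eef_pos"],step([.43,-.26,.42],-.865+np.pi/2))
d=cam("wrist");cv2.imwrite("pics/w1.png",d["pixels"][:,:,::-1]);print(d["camera_matrix"],d["xyz"],d["R"])
print(proj(d,[.404,-.252,.217],True),proj(d,[.508,-.297,.07],True))
```

```text
[-0.782 -0.187  1.733 -0.     1.596  1.65 ] [ 0.41895827 -0.27401755  0.42010049] (array([-0.0034, -0.0175,  0.0001]), np.float64(0.003))
[[325.1922621    0.         285.79867349]
 [  0.         325.1922621  205.89411727]
 [  0.           0.           1.        ]] [ 0.47099078 -0.33528104  0.56227707] [[-7.58522148e-01 -6.18998413e-01 -2.03678950e-01]
 [-6.51647222e-01  7.20624379e-01  2.36762333e-01]
 [ 2.20508700e-04  3.12316295e-01 -9.49978149e-01]]
[282.62067652 200.17686593] [250.28428641 106.24388523]
```

View pics/w1.png

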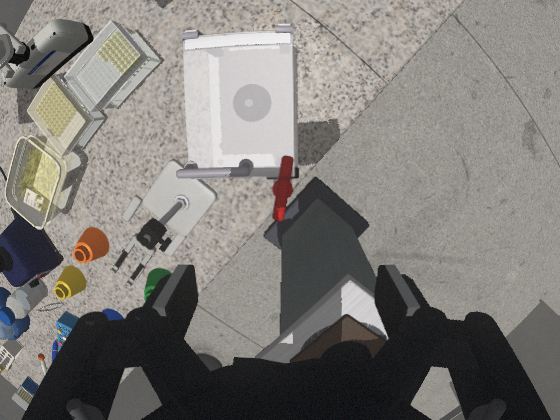

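The wrist view shows the carrier clearly: cone top near (252,101), handle bar near y=173 from x=178 on, red button from (287,157) to (280,220). A zoom should give exact points.

Run:
```python
import cv2
p=cv2.imread("pics/w1.png")
cv2.imwrite("pics/w1z.png",cv2.resize(p[20:230,165:325],None,fx=2.8,fy=2.8,interpolation=cv2.INTER_CUBIC) if 0 else cv2.resize(p[70:230,165:325],None,fx=3.7,fy=3.7,interpolation=cv2.INTER_CUBIC))
```

```text
(no output)
```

View pics/w1z.png

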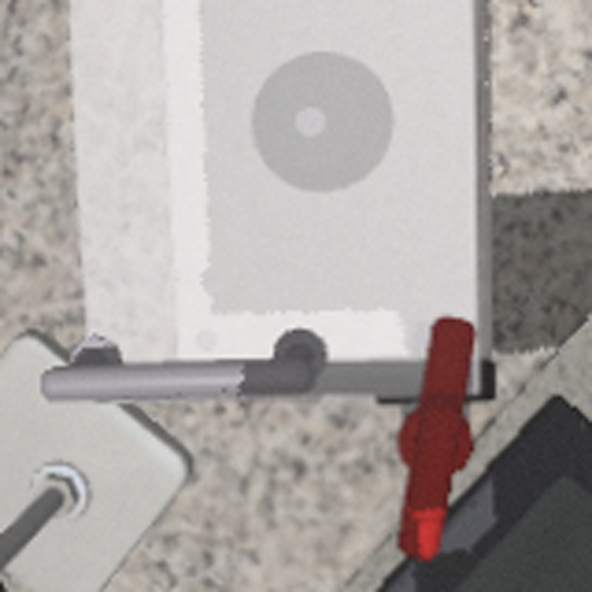

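Run:
```python
from h import *
from scipy.optimize import least_squares
d=cam("wrist")
u=lambda a,b:(165-.5+(a+.5)/3.7,70-.5+(b+.5)/3.7)
obs=[(u(43,384),.218,(-75,64)),(u(322,374),.218,(-75,-10)),(u(434,441),.19,(-102,-50)),(u(453,320),.197,(-62,-50)),(u(414,556),.197,(-142,-50)),(u(322,121),.028,(0,0))]
W=np.array([onz(d,*o[0],o[1],True)[:2] for o in obs]);L=np.array([o[2] for o in obs])/1000
f=lambda p:((np.c_[np.cos(p[2])*L[:,0]-np.sin(p[2])*L[:,1],np.sin(p[2])*L[:,0]+np.cos(p[2])*L[:,1]]+p[:2])-W).ravel()
s=least_squares(f,[.5,-.3,-.8]);print(s.x,s.fun.reshape(-1,2).round(4))
x,y,t=s.x
def car(lx,ly):return np.array([x+np.cos(t)*lx-np.sin(t)*ly,y+np.sin(t)*lx+np.cos(t)*ly])
b=car(-.102,-.05);print(b,W,step([*b,.3],t+np.pi/2))
```

```text
[ 0.51246882 -0.30214485 -0.87524896] [[-0.0021 -0.005 ]
 [ 0.0053  0.0049]
 [ 0.0002 -0.0001]
 [ 0.0041  0.0037]
 [-0.0065 -0.0015]
 [-0.0011 -0.0019]]
[ 0.40872148 -0.25587943] [[ 0.51562962 -0.19850575]
 [ 0.45138728 -0.25590405]
 [ 0.40851536 -0.25574294]
 [ 0.430272   -0.29033734]
 [ 0.38957265 -0.22362193]
 [ 0.51352908 -0.30020185]] (array([-0.0204, -0.0041,  0.1201]), np.float64(0.013))
```

Add to h.py:
```python
CX,CY,CT=.5135,-.3002,-.855
def car(lx,ly,z=None):
    p=[CX+np.cos(CT)*lx-np.sin(CT)*ly,CY+np.sin(CT)*lx+np.cos(CT)*ly]
    return np.array(p+([] if z is None else [z]))
def handle(q): # TCP position for grasp point on handle
    return car(.085-.16*np.cos(q)+.04*np.sin(q),.027,.178+.16*np.sin(q)+.04*np.cos(q)-.019)
```

Run:
```python
from h import *
print(step([.4085,-.2557,.245],-1.0+np.pi/2))
```

```text
(array([-0.0207, -0.0041,  0.1751]), np.float64(0.138))
```

{"method": "shift_gripper", "body": {
  "segments": "-1.035 -0.205 2 0 0 1.38 1\n-1.035 -0.205 4.5 0 0 1.38 1\n-1.035 -0.205 7 0 0 1.38 1\n-1.035 -0.205 8.75 0 0 1.38 1\n-1.035 -0.205 10 0 0 1.38 1\n-1.035 -0.205 10.85 0 0 1.38 1\n-1.035 -0.205 10.85 0 0 1.38 1"
}}

```text
time: 2.85
eef_pos: [0.4084, -0.2546, 0.2021]
tcp_rot: [0.878, -0.479, -0.001, -0.0]
contact_force: [0.3, -0.5, 0.4]
opening: 1.002
finger_force: 0.0
```

{"method": "shift_gripper", "body": {
  "segments": "0 0 0 0 0 0 0.5\n0 0 0 0 0 0 0.2\n0 0 0 0 0 0 0.0\n0 0 0 0 0 0 0\n0 0 0 0 0 0 0\n0 0 0 0 0 0 0\n0 0 0 0 0 0 0",
  "squeeze": 30
}}

```text
time: 3.72
eef_pos: [0.4087, -0.2553, 0.204]
tcp_rot: [0.878, -0.479, -0.0, 0.001]
contact_force: [-3.9, -2.3, 3.2]
opening: 0.129
finger_force: 33.3
```

Run:
```python
from h import *
s=ctrl.get_state();print(s["qpos"].round(3),step([.4085,-.2557,.203],CT+np.pi/2),s["wrist_torque"])
```

```text
[-7.680e-01 -1.240e-01  2.066e+00 -2.000e-03  1.200e+00  1.802e+00] (array([0.0002, 0.0004, 0.001 ]), np.float64(-0.143)) [-0.35293287  0.80135694  0.01375313]
```

{"method": "shift_gripper", "body": {
  "segments": "0 0 0 0 0 -1.7 0\n0 0 0 0 0 -3.4 0\n0 0 0 0 0 -5.1 0\n0 0 0 0 0 -6.8 0\n0 0 0 0 0 -8.5 0\n0 0 0 0 0 -10.2 0\n0 0 0 0 0 -11.9 0\n0 0 0 0 0 -13.6 0\n0 0 0 0 0 -15.4 0\n0 0 0 0 0 -17.1 0"
}}

```text
time: 4.97
eef_pos: [0.4084, -0.2567, 0.204]
tcp_rot: [0.936, 0.351, -0.002, 0.002]
contact_force: [-5.6, -6.2, 3.4]
opening: 0.133
finger_force: 33.1
```

{"method": "shift_gripper", "body": {
  "segments": "0 0 0 0 0 0 0\n0 0 0 0 0 0 0\n0 0 0 0 0 0 0.3\n0 0 0 0 0 0 0.5\n0 0 0 0 0 0 0.5\n0 0 -2.5 0 0 0 0.5\n0 0 -5 0 0 0 0.6\n0 0 -7.5 0 0 0 0.6\n0 0 -7.5 0 0 0 0.6"
}}

```text
time: 6.1
eef_pos: [0.4108, -0.2556, 0.359]
tcp_rot: [0.937, 0.349, 0.003, 0.005]
contact_force: [0.1, -0.2, 0.2]
opening: 0.6
finger_force: 0.0
```

Run:
```python
from h import *
d=cam("wrist");cv2.imwrite("pics/w2.png",d["pixels"][:,:,::-1])
print(handle(0),step(handle(0)+[0,0,.06],CT),proj(d,handle(0)+[0,0,.019],True),proj(d,car(0,0,.05),True),proj(d,car(-.102,-.05,.2),True))
```

```text
[ 0.48465703 -0.22588928  0.199     ] (array([0.0754, 0.0263, 0.097 ]), np.float64(-0.004)) [313.80295896 108.22676924] [355.4413945  126.74851117] [282.84679808 188.89443926]
```

View pics/w2.png

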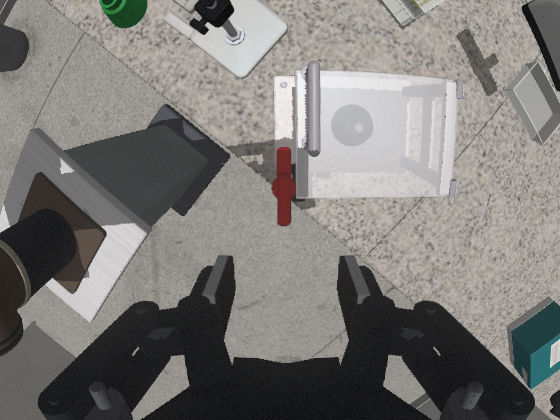

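The button now lies along the lid's edge, clear of it. The predicted handle middle (314,108) falls on the bar, so I'll pinch it now.

Scaled: 0.157 m is 7.85, 0.13 m is 6.5.

{"method": "shift_gripper", "body": {
  "segments": "2 0.65 2 0 0 0 0.6\n3.77 1.315 4 0 0 0 0.6\n3.77 1.315 4.85 0 0 0 0.6\n3.77 1.315 6.5 0 0 0 0.6\n3.77 1.315 7.85 0 0 0 0.6\n3.77 1.315 7.85 0 0 0 0.4\n3.77 1.315 7.85 0 0 0 0.0\n3.77 1.315 7.85 0 0 0 0\n3.77 1.315 7.85 0 0 0 0\n3.77 1.315 7.85 0 0 0 0",
  "squeeze": 30
}}

```text
time: 7.4
eef_pos: [0.484, -0.226, 0.1978]
tcp_rot: [0.937, 0.349, 0.0, 0.001]
contact_force: [-1.1, -1.0, 4.3]
opening: 0.112
finger_force: 29.5
```

Run:
```python
from h import *
s0=ctrl.get_state()["eef_pos"]-handle(0);print(s0)
for q in np.linspace(.16,1.6,10): print(q.round(2),step(handle(q)+s0))
```

```text
[-0.00070467 -0.00010171 -0.00119552]
0.16 [ 0.      0.0085 -0.025 ]
0.32 [ 0.0001  0.0208 -0.0482]
0.48 [ 0.0001  0.0367 -0.0693]
0.64 [ 0.0002  0.0558 -0.0875]
0.8 [ 0.0003  0.0775 -0.1024]
0.96 [ 0.0004  0.1013 -0.1137]
1.12 [ 0.0005  0.1266 -0.1211]
1.28 [ 0.0006  0.1528 -0.1243]
1.44 [ 0.0007  0.1791 -0.1234]
1.6 [ 0.0008  0.205  -0.1182]
```

Scaled: 0.202 m is 10.1, 0.1791 m is 8.955.

{"method": "shift_gripper", "body": {
  "segments": "0 0.425 -1.25 0 0 0 0\n0 1.04 -2.41 0 0 0 0\n0 1.835 -3.465 0 0 0 0\n0 2.79 -4.375 0 0 0 0\n0 3.875 -5.12 0 0 0 0\n0 5.065 -5.685 0 0 0 0\n0 6.33 -6.055 0 0 0 0\n0 7.64 -6.215 0 0 0 0\n0 8.955 -6.17 0 0 0 0\n0 10.1 -5.95 0 0 0 0"
}}

```text
time: 8.65
eef_pos: [0.6173, -0.3764, 0.3166]
tcp_rot: [0.937, 0.349, 0.002, -0.002]
contact_force: [2.8, 5.5, 2.9]
opening: 0.118
finger_force: 31.9
```

{"method": "shift_gripper", "body": {
  "segments": "0 0 0 0 0 0 0\n0 0 0 0 0 0 0\n0 0 0 0 0 0 0"
}}

```text
time: 9.02
eef_pos: [0.6177, -0.3769, 0.3162]
tcp_rot: [0.937, 0.349, 0.003, 0.0]
contact_force: [4.3, 0.8, 1.5]
opening: 0.119
finger_force: 31.8
```

Run:
```python
from h import *
e=ctrl.get_state()["eef_pos"];print(ctrl.get_state()["qpos"].round(2))
q=np.linspace(1.2,1.7,51);k=np.argmin([np.linalg.norm(handle(a)-e) for a in q]);print(q[k],handle(q[k])-e)
```

```text
[-0.69  0.35  1.35  0.    1.44  0.17]
1.58 [-0.00084055 -0.00099765  0.00242982]
```

{"method": "shift_gripper", "body": {
  "segments": "0 0 0 0 0 0 0.2\n0 0 0 0 0 0 0.33\n0 0 0 0 0 0 0.33\n0 0 -1.5 0 0 0 0.33\n0 0 -3.5 0 0 0 0.33\n0 0 -5 0 0 0 0.33\n0 0 -5 0 0 0 0.33"
}}

```text
time: 9.9
eef_pos: [0.6158, -0.3788, 0.4195]
tcp_rot: [0.937, 0.348, 0.002, 0.003]
contact_force: [0.5, -0.9, 0.4]
opening: 0.331
finger_force: 0.0
```

Run:
```python
from h import *
print(step([.52,.13,.42],0.3), step(car(0,0,.42)))
T=cam("top");a=T["pixels"][150:260,190:450,::-1];cv2.imwrite("pics/t2.png",cv2.resize(a,None,fx=3,fy=3,interpolation=cv2.INTER_CUBIC))
```

```text
(array([ 0.2597, -0.448 , -0.0033]), np.float64(-1.159)) [-0.0261 -0.1263 -0.0014]
```

View pics/t2.png

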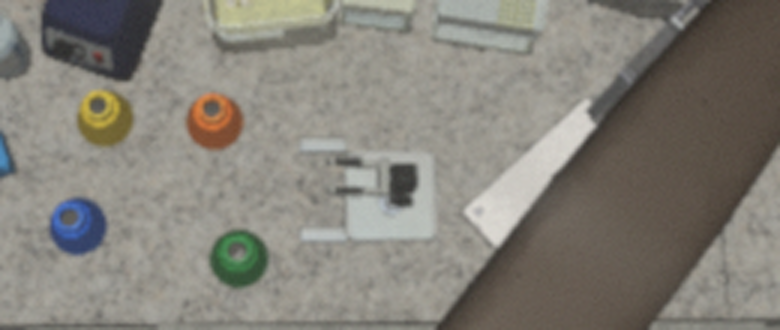

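Scaled: -0.448 m is -22.4, -0.25 m is -12.5.

{"method": "shift_gripper", "body": {
  "segments": "1.45 -2.5 0 0 0 0 0.33\n2.9 -5 0 0 0 0 0.5\n4.35 -7.5 0 0 0 0 0.55\n5.8 -10 0 0 0 0 0.55\n7.2 -12.5 0 0 0 0 0.55\n8.65 -15 0 0 0 0 0.55\n10.1 -17.5 0 0 0 0 0.55\n11.55 -20 0 0 0 0 0.55\n12.5 -21.5 0 0 0 0 0.55\n13 -22.4 0 0 0 0 0.55"
}}

```text
time: 11.2
eef_pos: [0.5184, 0.1326, 0.4123]
tcp_rot: [0.937, 0.349, -0.002, -0.001]
contact_force: [0.9, -0.3, 0.8]
opening: 0.551
finger_force: 0.0
```

{"method": "shift_gripper", "body": {
  "segments": "0 0 0 0 0 0 0.55\n0 0 0 0 0 0 0.55"
}}

```text
time: 11.45
eef_pos: [0.5195, 0.1301, 0.4138]
tcp_rot: [0.937, 0.348, -0.001, -0.0]
contact_force: [-0.4, 0.6, 0.7]
opening: 0.546
finger_force: 0.0
```

Add to h.py:
```python
def sleeves(d,fish=True,save=None):
    "axis estimate: whole-body mask centroid, ray onto mean visible height"
    img=d["pixels"]; out={}
    for c in ["orange","yellow","green","blue"]:
        for st,ce,_ in blobs(mask(img,c,120,40),150): print(c,st,ce.round(1),onz(d,*ce,.03,fish).round(4))
```

Run:
```python
from h import *
s=ctrl.get_state();print(s["eef_pos"],s["qpos"].round(2))
d=cam("wrist");cv2.imwrite("pics/w3.png",d["pixels"][:,:,::-1]);sleeves(d)
```

```text
[0.51953223 0.13013487 0.41376728] [ 0.06 -0.1   1.67 -0.    1.58  0.92]
orange [299  87  41  41 994] [317.4 107.1] [0.6071 0.1395 0.03  ]
yellow [ 239   34   42   40 1156] [260.1  54.3] [0.6128 0.2646 0.03  ]
green [249 174  36  40 681] [264.8 194.1] [0.4411 0.1095 0.03  ]
blue [298   0  43  20 210] [316.    7.7] [0.7309 0.2494 0.03  ]
```

View pics/w3.png

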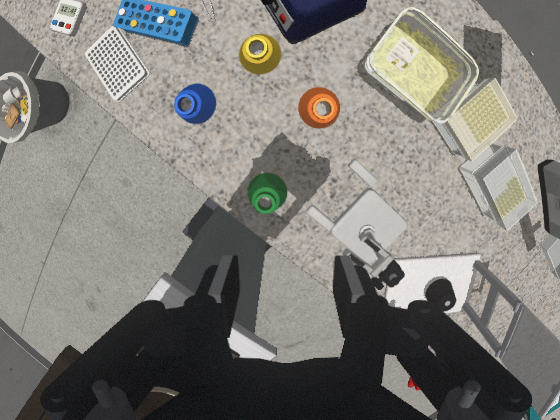

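All four necks are visible in the wrist view: green (265,201), orange (322,108), blue (188,106), yellow (257,46).

Run:
```python
from h import *
d=cam("wrist");T=cam("top")
for c,px in dict(green=(265,201),orange=(322,108),blue=(188,106),yellow=(257,46)).items():
    p=onz(d,*px,.069,True); 
    pt=proj(T,p); ft=proj(T,[*p[:2],0]); print(c,p.round(4),"top view neck/foot px",pt.round(1),ft.round(1), step([*p[:2],.25]))
for n in ["green","blue"]:
  for st,ce,_ in blobs(mask(T["pixels"],n,100,40),30): print(n,st,ce)
print(d["xyz"])
```

```text
green [0.4432 0.1073 0.069 ] top view neck/foot px [268.2 231.6] [268.9 234.3] [-0.0726 -0.0329  0.1648]
orange [0.6092 0.1364 0.069 ] top view neck/foot px [259.9 185.5] [260.9 190.1] [0.0721 0.0533 0.1647]
blue [0.4824 0.2941 0.069 ] top view neck/foot px [214.9 221. ] [217.9 224.2] [ 0.0789 -0.1489  0.1647]
yellow [0.6177 0.2702 0.069 ] top view neck/foot px [222.4 183.6] [225.  188.3] [ 0.1658 -0.0426  0.1646]
blue [116 198  25   8  83] [128.12048193 201.42168675]
blue [215 217  10  17  52] [220.09615385 226.09615385]
[0.5804556  0.18147957 0.55623296]
```

Scaled: 0.255 m is 12.75, 0.21 m is 10.5.

{"method": "shift_gripper", "body": {
  "segments": "-1.8 -0.8 2 0 0 0 0.75\n-3.65 -1.65 4.5 0 0 0 0.75\n-3.65 -1.65 7.5 0 0 0 0.75\n-3.65 -1.65 10.5 0 0 0 0.75\n-3.65 -1.65 12.75 0 0 0 0.75\n-3.65 -1.65 12.75 0 0 0 0.75\n-3.65 -1.65 12.75 0 0 0 0.75"
}}

```text
time: 12.48
eef_pos: [0.4444, 0.1078, 0.1624]
tcp_rot: [0.937, 0.348, 0.002, 0.001]
contact_force: [0.2, 0.2, 0.5]
opening: 0.75
finger_force: 0.0
```

Run:
```python
from h import *
s=ctrl.get_state();print(s["eef_pos"]);print(step([.4432,.1073,.053]))
d=cam("wrist");sleeves(d);cv2.imwrite("pics/w4.png",d["pixels"][:,:,::-1])
for z,r in ((.069,.0165),(0,.036)):print(z,[proj(d,[.4432+r*a,.1073+r*b,z],True).round(0) for a,b in((0,0),(1,0),(-1,0),(0,1),(0,-1))])
```

```text
[0.44437272 0.10780968 0.16244285]
[-0.0015 -0.0006  0.1094]
orange [ 342    4   81   73 4307] [381.   39.2] [0.6024 0.1367 0.03  ]
green [ 254  157   62   78 2024] [285.4 198.5] [0.442  0.1055 0.03  ]
0.069 [array([285., 211.]), array([299., 195.]), array([271., 226.]), array([268., 197.]), array([301., 224.])]
0 [array([285., 188.]), array([310., 160.]), array([261., 214.]), array([256., 164.]), array([312., 210.])]
```

View pics/w4.png

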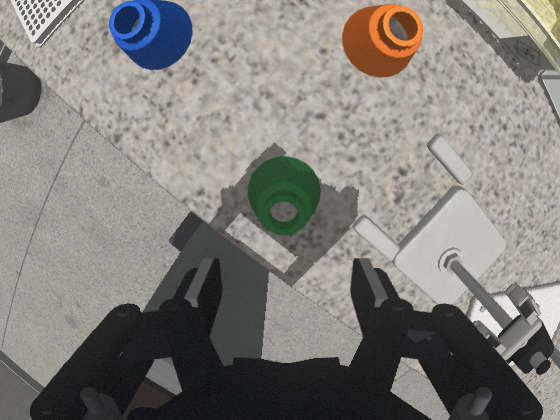

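The neck centre is at (285,211), right on the prediction. I'll descend, grip and lift.

{"method": "shift_gripper", "body": {
  "segments": "-0.075 -0.03 2.5 0 0 0 0.75\n-0.075 -0.03 4.5 0 0 0 0.75\n-0.075 -0.03 5.47 0 0 0 0.75\n-0.075 -0.03 5.47 0 0 0 0.6\n-0.075 -0.03 5.47 0 0 0 0.3\n-0.075 -0.03 5.47 0 0 0 0.0\n-0.075 -0.03 5.47 0 0 0 0\n-0.075 -0.03 5.47 0 0 0 0\n-0.075 -0.03 5.47 0 0 0 0",
  "squeeze": 30
}}

```text
time: 13.65
eef_pos: [0.4439, 0.1077, 0.0536]
tcp_rot: [0.937, 0.348, 0.003, 0.001]
contact_force: [0.0, -0.1, 7.4]
opening: 0.374
finger_force: 31.5
```

{"method": "shift_gripper", "body": {
  "segments": "0 0 -0.5 0 0 0 0\n0 0 -3 0 0 0 0\n0 0 -6 0 0 0 0\n0 0 -9 0 0 0 0\n0 0 -12 0 0 0 0\n0 0 -15.35 0 0 0 0\n0 0 -15.35 0 0 0 0"
}}

```text
time: 14.52
eef_pos: [0.4429, 0.1076, 0.365]
tcp_rot: [0.937, 0.349, 0.006, 0.002]
contact_force: [-0.9, -0.5, -0.9]
opening: 0.374
finger_force: 30.7
```

Run:
```python
from h import *
print(step(car(0,0,.36)), ctrl.get_state()["qpos"].round(2))
```

```text
[-0.213   0.3549  0.0059] [ 0.02 -0.3   1.92 -0.    1.51  0.87]
```

{"method": "shift_gripper", "body": {
  "segments": "-1.5 2.25 0.25 0 0 0 0\n-3 4.5 0.25 0 0 0 0\n-4.5 7 0.25 0 0 0 0\n-6 9.5 0.25 0 0 0 0\n-7.25 12 0.25 0 0 0 0\n-8.5 14 0.25 0 0 0 0\n-9.75 16 0.25 0 0 0 0\n-10.65 17.75 0.25 0 0 0 0\n-10.65 17.75 0.25 0 0 0 0\n-10.65 17.75 0.25 0 0 0 0"
}}

```text
time: 15.78
eef_pos: [0.5114, -0.2995, 0.3517]
tcp_rot: [0.937, 0.348, -0.0, -0.001]
contact_force: [-0.3, -0.3, -0.5]
opening: 0.37
finger_force: 30.8
```

Run:
```python
from h import *
s=ctrl.get_state();print(step(car(0,0,.12)),s["qpos"].round(2))
d=cam("wrist");cv2.imwrite("pics/w5.png",d["pixels"][:,:,::-1]);print(proj(d,car(0,0,.07),True),proj(d,car(-.102,-.05,.225),True))
```

```text
[0.0012 0.0025 0.2317] [-0.7   0.04  1.64  0.    1.47  0.16]
[287.63295777 162.34724522] [180.44586323 246.41368716]
```

View pics/w5.png

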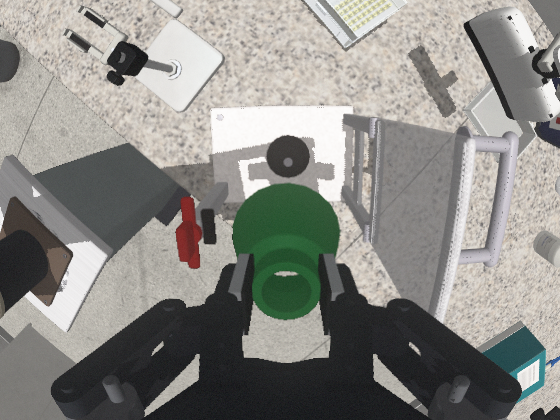

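The cone's top centre is at (288,162), as predicted, and the lid stands upright. I'll lower the sleeve.

Scaled: 0.2637 m is 13.185, 0.2617 m is 13.085.

{"method": "shift_gripper", "body": {
  "segments": "0.06 0.125 2.5 0 0 0 0\n0.06 0.125 5 0 0 0 0\n0.06 0.125 7.5 0 0 0 0\n0.06 0.125 9.5 0 0 0 0\n0.06 0.125 11 0 0 0 0\n0.06 0.125 12.085 0 0 0 0\n0.06 0.125 12.585 0 0 0 0\n0.06 0.125 12.935 0 0 0 0\n0.06 0.125 13.085 0 0 0 0\n0.06 0.125 13.185 0 0 0 0"
}}

```text
time: 17.08
eef_pos: [0.5156, -0.3004, 0.0909]
tcp_rot: [0.937, 0.348, 0.001, -0.001]
contact_force: [1.6, 6.2, 4.5]
opening: 0.376
finger_force: 37.2
```

{"method": "shift_gripper", "body": {
  "segments": "0 0 0 0 0 0 0\n0 0 0 0 0 0 0"
}}

```text
time: 17.32
eef_pos: [0.5156, -0.3003, 0.0911]
tcp_rot: [0.937, 0.348, 0.001, -0.001]
contact_force: [1.4, 6.2, 4.1]
opening: 0.374
finger_force: 36.8
```

Scaled: 0.0034 m is 0.17, -0.0024 m is -0.12.

{"method": "shift_gripper", "body": {
  "segments": "0.075 -0.05 -0.05 0 0 0 0\n0.17 -0.12 -0.05 0 0 0 0\n0.17 -0.12 -0.05 0 0 0 0"
}}

```text
time: 17.7
eef_pos: [0.5158, -0.2979, 0.0905]
tcp_rot: [0.937, 0.349, 0.0, 0.001]
contact_force: [2.7, 0.6, 1.0]
opening: 0.369
finger_force: 32.4
```

Scaled: 0.0008 m is 0.04, 0.0007 m is 0.035.

{"method": "shift_gripper", "body": {
  "segments": "0.04 0.035 0.1 0 0 0 0\n0.04 0.035 0.2 0 0 0 0\n0.04 0.035 0.2 0 0 0 0"
}}

```text
time: 18.08
eef_pos: [0.5167, -0.2974, 0.0861]
tcp_rot: [0.937, 0.348, 0.0, -0.0]
contact_force: [1.4, 2.3, 1.8]
opening: 0.373
finger_force: 32.8
```

Scaled: 0.0012 m is 0.06, 0.001 m is 0.05.

{"method": "shift_gripper", "body": {
  "segments": "0.06 -0.015 0.05 0 0 0 0\n0.06 -0.015 0.1 0 0 0 0\n0.06 -0.015 0.1 0 0 0 0"
}}

```text
time: 18.45
eef_pos: [0.5172, -0.2967, 0.0842]
tcp_rot: [0.937, 0.348, -0.0, 0.0]
contact_force: [1.1, 0.0, -0.3]
opening: 0.369
finger_force: 31.9
```

Scaled: -0.28 m is -14, -0.26 m is -13.

{"method": "shift_gripper", "body": {
  "segments": "0 0 0 0 0 0 0.5\n0 0 0 0 0 0 0.6\n0 0 0 0 0 0 0.6\n0 0 -1.5 0 0 0 0.6\n0 0 -4 0 0 0 0.6\n0 0 -7 0 0 0 0.6\n0 0 -10 0 0 0 0.6\n0 0 -13 0 0 0 0.6\n0 0 -14 0 0 0 0.6\n0 0 -14 0 0 0 0.6"
}}

```text
time: 19.7
eef_pos: [0.5175, -0.2967, 0.3655]
tcp_rot: [0.937, 0.348, 0.001, 0.001]
contact_force: [-0.0, 0.5, -1.1]
opening: 0.599
finger_force: 0.0
```

Run:
```python
from h import *
print(step([.50,.10,.40]),step([.50,.10,.40],-.6))
d=cam("wrist");cv2.imwrite("pics/w6.png",d["pixels"][:,:,::-1]);sleeves(d)
for z,r in ((.1,.0165),(.031,.036)):print(z,[proj(d,car(r*a,r*b,z),True).round(0) for a,b in((0,0),(1,0),(-1,0),(0,1),(0,-1))])
```

```text
[ 0.2459 -0.3117 -0.0353] (array([ 0.2459, -0.3117, -0.0353]), np.float64(-0.259))
0.1 [array([285., 170.]), array([298., 170.]), array([272., 170.]), array([285., 157.]), array([285., 182.])]
0.031 [array([285., 160.]), array([309., 160.]), array([261., 160.]), array([285., 136.]), array([285., 184.])]
```

View pics/w6.png

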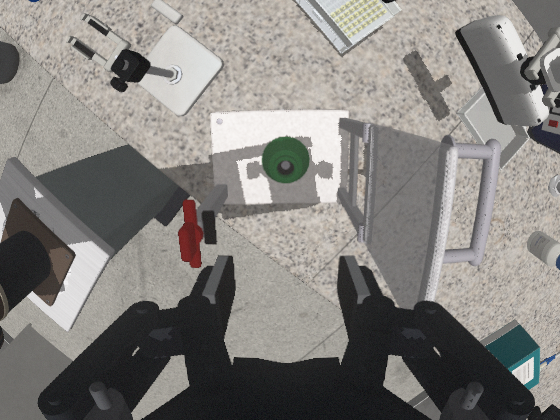

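Green sits squarely over the cone, with its foot centred at about (285,160). Orange is next.

Add to h.py:
```python
def neck(d,c,z=.069):
    m=mask(d["pixels"],c,110,35); cs,h=cv2.findContours(m,cv2.RETR_CCOMP,cv2.CHAIN_APPROX_NONE)
    b=[(cv2.contourArea(cs[i]),i) for i in range(len(cs)) if h[0][i][3]>=0 and cv2.contourArea(cs[h[0][i][3]])>400]
    A,i=max(b); q=cv2.boundingRect(cs[h[0][i][3]]); hb=cv2.boundingRect(cs[i]); e=(hb[0]+hb[2]/2-.5,hb[1]+hb[3]/2-.5)
    p=onz(d,*e,z,True); print(c,"hole",A,hb,"outer",q,p.round(4)); return p
```

Run:
```python
from h import *
print(step([.609,.136,.30]),)
```

```text
[ 0.352  -0.267   0.0631]
```

The manual's scale: shifts go in units of 20 mm and turns go in units of 0.1 rad. Converting my numbers, 0.352 m is 17.6, 0.315 m is 15.75.

{"method": "shift_gripper", "body": {
  "segments": "2.2 -1.65 0 0 0 0 0.6\n4.5 -3.4 0 0 0 0 0.7\n6.75 -5 0 0 0 0 0.75\n9 -6.85 0 0 0 0 0.75\n11.25 -8.5 0.5 0 0 0 0.75\n13.5 -10.25 1.5 0 0 0 0.75\n15.75 -12 2.5 0 0 0 0.75\n17.6 -13.35 3.15 0 0 0 0.75\n17.6 -13.35 5.5 0 0 0 0.75\n17.6 -13.35 8 0 0 0 0.75"
}}

```text
time: 21.0
eef_pos: [0.6076, 0.1366, 0.1994]
tcp_rot: [0.937, 0.349, -0.002, -0.001]
contact_force: [0.0, 0.5, -0.3]
opening: 0.752
finger_force: 0.0
```

{"method": "shift_gripper", "body": {
  "segments": "0 0 0 0 0 0 0.75\n0 0 0 0 0 0 0.75"
}}

```text
time: 21.25
eef_pos: [0.6094, 0.1355, 0.2042]
tcp_rot: [0.937, 0.348, -0.0, -0.0]
contact_force: [0.6, -0.3, 0.9]
opening: 0.751
finger_force: 0.0
```

Run:
```python
from h import *
d=cam("wrist");cv2.imwrite("pics/w7.png",d["pixels"][:,:,::-1]);sleeves(d);p=neck(d,"orange");print(step([*p[:2],.055]))
```

```text
orange [ 255  144   64   68 2960] [286.6 175.2] [0.616 0.14  0.03 ]
yellow [ 156   62   70   64 3096] [193.6  93.4] [0.6199 0.2636 0.03  ]
green [427 390  23  30 348] [437.3 405.7] [ 0.4872 -0.316   0.03  ]
blue [ 204    0  120   44 1653] [256.1  14.4] [0.7183 0.2668 0.03  ]
blue [109 167  28  32 162] [123.4 185.6] [0.4925 0.2696 0.03  ]
orange hole 386.0 (274, 180, 26, 22) outer (255, 144, 64, 68) [0.6121 0.1368 0.069 ]
[ 0.0019 -0.      0.1509]
```

View pics/w7.png

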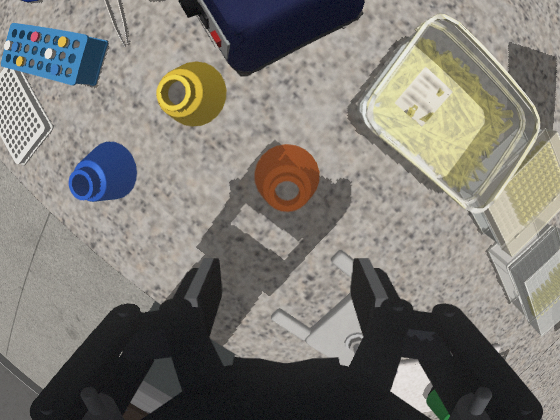

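Orange's neck hole is at (287,191). Only two picture views are left, so from here I'll rely on numeric measurement.

Scaled: 0.1509 m is 7.545, 0.14 m is 7.

{"method": "shift_gripper", "body": {
  "segments": "0.095 0 2.5 0 0 0 0.75\n0.095 0 5 0 0 0 0.75\n0.095 0 7 0 0 0 0.75\n0.095 0 7.545 0 0 0 0.75\n0.095 0 7.545 0 0 0 0.4\n0.095 0 7.545 0 0 0 0.0\n0.095 0 7.545 0 0 0 0\n0.095 0 7.545 0 0 0 0\n0.095 0 7.545 0 0 0 0",
  "squeeze": 30
}}

```text
time: 22.42
eef_pos: [0.613, 0.137, 0.0563]
tcp_rot: [0.937, 0.348, 0.003, 0.001]
contact_force: [0.3, -0.4, 5.9]
opening: 0.368
finger_force: 30.4
```

```bash
python3 -c "
from h import *
print(step([.6118,.1366,.36]))"
```

```text
[ 1.000e-04  6.000e-04 -3.037e-01]
```

{"method": "shift_gripper", "body": {
  "segments": "0 0 -0.5 0 0 0 0\n0 0 -3 0 0 0 0\n0 0 -6 0 0 0 0\n0 0 -9 0 0 0 0\n0 0 -12 0 0 0 0\n0 0 -15.25 0 0 0 0\n0 0 -15.25 0 0 0 0"
}}

```text
time: 23.3
eef_pos: [0.6124, 0.1372, 0.3667]
tcp_rot: [0.937, 0.348, 0.006, 0.002]
contact_force: [-0.1, 0.2, -0.8]
opening: 0.37
finger_force: 30.1
```

Run:
```python
from h import *
print(step([.5165,-.2975,.36]), ctrl.get_state()["qpos"].round(2))
```

```text
[-0.3567  0.2664  0.0051] [0.06 0.11 1.54 0.   1.48 0.92]
```

Scaled: -0.3567 m is -17.835, -0.315 m is -15.75.

{"method": "shift_gripper", "body": {
  "segments": "-2.25 1.65 0.25 0 0 0 0\n-4.5 3.35 0.25 0 0 0 0\n-6.75 5 0.25 0 0 0 0\n-9 6.7 0.25 0 0 0 0\n-11.25 8.4 0.25 0 0 0 0\n-13.5 10.05 0.25 0 0 0 0\n-15.75 11.75 0.25 0 0 0 0\n-17.835 13.32 0.25 0 0 0 0\n-17.835 13.32 0.25 0 0 0 0\n-17.835 13.32 0.25 0 0 0 0"
}}

```text
time: 24.55
eef_pos: [0.5143, -0.2972, 0.352]
tcp_rot: [0.937, 0.348, -0.0, -0.001]
contact_force: [0.2, -0.4, -0.4]
opening: 0.367
finger_force: 30.1
```

Run:
```python
from h import *
s=ctrl.get_state();print(step([.5165,-.2975,.118]),s["qpos"].round(2))
d=cam("wrist");cv2.imwrite("pics/w8.png",d["pixels"][:,:,::-1])
sleeves(d);neck(d,"green",.099)
```

```text
[0.0015 0.0023 0.234 ] [-0.69  0.04  1.63  0.    1.47  0.16]
orange [  232   180   106   135 10053] [285.  242.1] [ 0.413 -0.382  0.03 ]Traceback (most recent call last):
  File "<stdin>", line 4, in <module>
  File "h.py", line 50, in neck
    A,i=max(b); q=cv2.boundingRect(cs[h[0][i][3]]); hb=cv2.boundingRect(cs[i]); e=(hb[0]+hb[2]/2-.5,hb[1]+hb[3]/2-.5)
        ~~~^^^
ValueError: max() iterable argument is empty
```

{"method": "shift_gripper", "body": {
  "segments": "0.075 0.115 2.5 0 0 0 0\n0.075 0.115 5 0 0 0 0\n0.075 0.115 7.5 0 0 0 0\n0.075 0.115 9.5 0 0 0 0\n0.075 0.115 10.75 0 0 0 0\n0.075 0.115 11.4 0 0 0 0\n0.075 0.115 11.7 0 0 0 0\n0.075 0.115 11.7 0 0 0 0"
}}

```text
time: 25.6
eef_pos: [0.5179, -0.2985, 0.1201]
tcp_rot: [0.937, 0.349, 0.0, 0.0]
contact_force: [0.5, -0.6, -1.2]
opening: 0.37
finger_force: 30.1
```

{"method": "shift_gripper", "body": {
  "segments": "0 0 0.1 0 0 0 0\n0 0 0.2 0 0 0 0\n0 0 0.2 0 0 0 0"
}}

```text
time: 25.98
eef_pos: [0.5173, -0.2986, 0.1155]
tcp_rot: [0.937, 0.348, 0.0, 0.0]
contact_force: [-0.2, -0.0, -1.7]
opening: 0.371
finger_force: 30.1
```

Scaled: 0.004 m is 0.2, 0.002 m is 0.1.

{"method": "shift_gripper", "body": {
  "segments": "0 0 0.1 0 0 0 0\n0 0 0.2 0 0 0 0\n0 0 0.2 0 0 0 0"
}}

```text
time: 26.35
eef_pos: [0.5172, -0.2983, 0.111]
tcp_rot: [0.937, 0.348, -0.0, -0.0]
contact_force: [0.1, 0.7, -0.1]
opening: 0.368
finger_force: 30.1
```

{"method": "shift_gripper", "body": {
  "segments": "0 0 0.05 0 0 0 0\n0 0 0.1 0 0 0 0\n0 0 0.1 0 0 0 0"
}}

```text
time: 26.72
eef_pos: [0.5172, -0.2983, 0.1093]
tcp_rot: [0.937, 0.348, -0.0, -0.0]
contact_force: [-0.8, 2.0, 1.5]
opening: 0.37
finger_force: 30.2
```

{"method": "shift_gripper", "body": {
  "segments": "0 0 0 0 0 0 0.5\n0 0 0 0 0 0 0.6\n0 0 0 0 0 0 0.6\n0 0 -1.5 0 0 0 0.6\n0 0 -4 0 0 0 0.6\n0 0 -7 0 0 0 0.6\n0 0 -10 0 0 0 0.6\n0 0 -13 0 0 0 0.6\n0 0 -13.5 0 0 0 0.6\n0 0 -13.5 0 0 0 0.6"
}}

```text
time: 27.98
eef_pos: [0.5174, -0.2987, 0.3799]
tcp_rot: [0.937, 0.348, 0.0, 0.001]
contact_force: [0.1, 0.9, -0.9]
opening: 0.599
finger_force: 0.0
```

Run:
```python
from h import *
print(step([.6177,.2702,.25]))
d=cam("wrist");cv2.imwrite("pics/w9.png",d["pixels"][:,:,::-1]);sleeves(d);neck(d,"orange",.121)
for z,r in ((.121,.01),(.052,.036)):print(z,[proj(d,[.5172+r*a,-.2975+r*b,z],True).round(0) for a,b in((0,0),(1,0),(-1,0),(0,1),(0,-1))])
```

```text
[ 0.4474 -0.3655  0.1294]
orange [ 261  136   48   47 1554] [284.5 158.1] [ 0.513  -0.3008  0.03  ]
orange hole 226.0 (275, 159, 19, 18) outer (261, 136, 48, 48) [ 0.5156 -0.2982  0.121 ]
0.121 [array([284., 166.]), array([290., 160.]), array([279., 172.]), array([278., 161.]), array([290., 171.])]
0.052 [array([285., 157.]), array([301., 139.]), array([269., 175.]), array([266., 141.]), array([303., 173.])]
```

Scaled: 0.4474 m is 22.37, 0.405 m is 20.25.

{"method": "shift_gripper", "body": {
  "segments": "2.25 -1.825 0 0 0 0 0.6\n4.5 -3.65 0 0 0 0 0.7\n6.75 -5.5 0 0 0 0 0.75\n9 -7.3 0 0 0 0 0.75\n11.25 -9.15 0 0 0 0 0.75\n13.5 -11 1 0 0 0 0.75\n15.75 -12.85 2.5 0 0 0 0.75\n18 -14.7 4 0 0 0 0.75\n20.25 -16.5 5.5 0 0 0 0.75\n22.37 -18.275 6.45 0 0 0 0.75"
}}

```text
time: 29.28
eef_pos: [0.615, 0.2675, 0.2464]
tcp_rot: [0.937, 0.348, -0.004, -0.0]
contact_force: [0.0, 0.4, 1.1]
opening: 0.749
finger_force: 0.0
```

{"method": "shift_gripper", "body": {
  "segments": "0 0 0 0 0 0 0.75\n0 0 2 0 0 0 0.75\n0 0 2.25 0 0 0 0.75\n0 0 2.25 0 0 0 0.75\n0 0 2.25 0 0 0 0.75"
}}

```text
time: 29.9
eef_pos: [0.6176, 0.266, 0.2087]
tcp_rot: [0.937, 0.348, 0.001, 0.0]
contact_force: [-1.2, 0.4, 0.3]
opening: 0.753
finger_force: 0.0
```

Run:
```python
from h import *
print(ctrl.get_state()["qpos"].round(2))
d=cam("wrist");cv2.imwrite("pics/w10.png",d["pixels"][:,:,::-1]);sleeves(d);p=neck(d,"yellow");print(step([*p[:2],.056]))
for z,r in ((.069,.0),(.0,.036)):print(z,[proj(d,[p[0]+r*a,p[1]+r*b,z],True).round(0) for a,b in((0,0),(1,0),(-1,0),(0,1),(0,-1))])
```

```text
[ 0.26  0.3   1.61 -0.    1.24  1.12]
yellow [ 250  144   63   65 2832] [280.9 173.6] [0.6215 0.2753 0.03  ]
blue [ 22  19  48  28 591] [45.  31.6] [0.577 0.606 0.03 ]
blue [ 67  37  26  17 272] [78.4 46. ] [0.5898 0.5459 0.03  ]
yellow hole 382.0 (268, 178, 26, 22) outer (250, 143, 63, 66) [0.6177 0.2718 0.069 ]
[ 0.0034 -0.0044  0.1529]
0.069 [array([280., 189.]), array([280., 189.]), array([280., 189.]), array([280., 189.]), array([280., 189.])]
0.0 [array([281., 172.]), array([303., 148.]), array([261., 196.]), array([256., 151.]), array([306., 193.])]
```

{"method": "shift_gripper", "body": {
  "segments": "0.17 -0.22 2.5 0 0 0 0.75\n0.17 -0.22 5 0 0 0 0.75\n0.17 -0.22 7 0 0 0 0.75\n0.17 -0.22 7.645 0 0 0 0.75\n0.17 -0.22 7.645 0 0 0 0.4\n0.17 -0.22 7.645 0 0 0 0.0\n0.17 -0.22 7.645 0 0 0 0\n0.17 -0.22 7.645 0 0 0 0\n0.17 -0.22 7.645 0 0 0 0",
  "squeeze": 30
}}

```text
time: 31.08
eef_pos: [0.6182, 0.2724, 0.0565]
tcp_rot: [0.937, 0.348, 0.002, 0.0]
contact_force: [0.6, 0.1, 6.6]
opening: 0.365
finger_force: 30.7
```

{"method": "shift_gripper", "body": {
  "segments": "0 0 -0.5 0 0 0 0\n0 0 -3 0 0 0 0\n0 0 -6 0 0 0 0\n0 0 -9 0 0 0 0\n0 0 -12 0 0 0 0\n0 0 -15.25 0 0 0 0\n0 0 -15.25 0 0 0 0"
}}

```text
time: 31.95
eef_pos: [0.6179, 0.2724, 0.3675]
tcp_rot: [0.937, 0.348, 0.006, 0.001]
contact_force: [0.4, -0.5, -0.0]
opening: 0.366
finger_force: 30.1
```

Run:
```python
from h import *
print(step([.5175,-.2975,.36]), ctrl.get_state()["qpos"].round(2))
```

```text
[-0.4484  0.3659  0.0043] [0.27 0.21 1.42 0.   1.5  1.12]
```

{"method": "shift_gripper", "body": {
  "segments": "-2.25 1.85 0.2 0 0 0 0\n-4.5 3.65 0.2 0 0 0 0\n-6.75 5.5 0.2 0 0 0 0\n-9 7.35 0.2 0 0 0 0\n-11.25 9.15 0.2 0 0 0 0\n-13.5 11 0.2 0 0 0 0\n-15.75 12.85 0.2 0 0 0 0\n-18 14.7 0.2 0 0 0 0\n-20.5 16.7 0.2 0 0 0 0\n-22.42 18.295 0.2 0 0 0 0"
}}

```text
time: 33.2
eef_pos: [0.5144, -0.2997, 0.353]
tcp_rot: [0.938, 0.348, -0.001, -0.002]
contact_force: [-0.3, 0.5, -1.1]
opening: 0.371
finger_force: 30.1
```

{"method": "shift_gripper", "body": {
  "segments": "0 0 0 0 0 0 0\n0 0 0 0 0 0 0\n0 0 0 0 0 0 0"
}}

```text
time: 33.58
eef_pos: [0.5161, -0.2966, 0.3545]
tcp_rot: [0.937, 0.349, -0.0, -0.001]
contact_force: [0.0, -0.5, -0.0]
opening: 0.366
finger_force: 30.1
```

```bash
python3 -c "
from h import *
print(step([.5172,-.2980,.142]))"
```

```text
[-1.000e-04  2.000e-03  2.125e-01]
```

Scaled: 0.2125 m is 10.625, 0.2105 m is 10.525.

{"method": "shift_gripper", "body": {
  "segments": "0 0.1 2.5 0 0 0 0\n0 0.1 5 0 0 0 0\n0 0.1 7.5 0 0 0 0\n0 0.1 9.25 0 0 0 0\n0 0.1 10.2 0 0 0 0\n0 0.1 10.525 0 0 0 0\n0 0.1 10.625 0 0 0 0\n0 0.1 10.625 0 0 0 0"
}}

```text
time: 34.58
eef_pos: [0.518, -0.3001, 0.1441]
tcp_rot: [0.937, 0.348, 0.001, 0.001]
contact_force: [0.9, 0.1, -0.2]
opening: 0.367
finger_force: 30.2
```

{"method": "shift_gripper", "body": {
  "segments": "0 0 0.1 0 0 0 0\n0 0 0.2 0 0 0 0\n0 0 0.2 0 0 0 0"
}}

```text
time: 34.95
eef_pos: [0.517, -0.2995, 0.1383]
tcp_rot: [0.937, 0.348, -0.0, -0.0]
contact_force: [0.2, -0.9, -0.9]
opening: 0.37
finger_force: 30.2
```

Scaled: 0.0035 m is 0.175, 0.002 m is 0.1.

{"method": "shift_gripper", "body": {
  "segments": "0 0 0.1 0 0 0 0\n0 0 0.175 0 0 0 0\n0 0 0.175 0 0 0 0"
}}

```text
time: 35.33
eef_pos: [0.517, -0.2993, 0.1347]
tcp_rot: [0.937, 0.348, -0.0, -0.0]
contact_force: [0.7, 2.0, -0.1]
opening: 0.368
finger_force: 30.2
```

Scaled: 0.002 m is 0.1, 0.001 m is 0.05.

{"method": "shift_gripper", "body": {
  "segments": "0 0 0.05 0 0 0 0\n0 0 0.1 0 0 0 0\n0 0 0.1 0 0 0 0"
}}

```text
time: 35.7
eef_pos: [0.517, -0.2993, 0.1329]
tcp_rot: [0.937, 0.348, -0.0, -0.0]
contact_force: [-0.2, 3.3, 1.6]
opening: 0.371
finger_force: 30.3
```

Scaled: -0.23 m is -11.5, -0.2 m is -10.

{"method": "shift_gripper", "body": {
  "segments": "0.05 -0.05 0 0 0 0 0\n0.05 -0.05 0 0 0 0 0.5\n0.05 -0.05 0 0 0 0 0.6\n0.05 -0.05 0 0 0 0 0.6\n0.05 -0.05 -1.5 0 0 0 0.6\n0.05 -0.05 -4 0 0 0 0.6\n0.05 -0.05 -7 0 0 0 0.6\n0.05 -0.05 -10 0 0 0 0.6\n0.05 -0.05 -11.5 0 0 0 0.6\n0.05 -0.05 -11.5 0 0 0 0.6"
}}

```text
time: 36.95
eef_pos: [0.5182, -0.2989, 0.367]
tcp_rot: [0.937, 0.348, 0.002, 0.003]
contact_force: [-0.3, -0.1, -0.3]
opening: 0.604
finger_force: 0.0
```

Run:
```python
from h import *
d=cam("wrist");cv2.imwrite("pics/w11.png",d["pixels"][:,:,::-1]);sleeves(d);neck(d,"yellow",.143)
for z,r in ((.143,.01),(.074,.036)):print(z,[proj(d,[.5172+r*a,-.2980+r*b,z],True).round(0) for a,b in((0,0),(1,0),(-1,0),(0,1),(0,-1))])
T=cam("top"); 
for st,ce,_ in blobs(mask(T["pixels"],"blue",100,30),20): print("blue",st,ce.round(1),onz(T,*ce,.03).round(3))
S=cam("scene")
for st,ce,_ in blobs(mask(S["pixels"],"blue",100,30),60): print("blue S",st,ce.round(1),onz(S,*ce,.03).round(3))
cv2.imwrite("pics/t3.png",T["pixels"][:,:,::-1])
print(step([.46,.24,.30]))
```

```text
yellow [ 257  139   52   52 1814] [282.7 163. ] [ 0.5097 -0.3037  0.03  ]
yellow hole 253.5 (272, 165, 21, 19) outer (257, 139, 52, 52) [ 0.5154 -0.2981  0.143 ]
0.143 [array([283., 173.]), array([289., 166.]), array([277., 179.]), array([276., 167.]), array([290., 178.])]
0.074 [array([283., 162.]), array([301., 142.]), array([266., 182.]), array([263., 145.]), array([303., 179.])]
blue [142 196   9   4  24] [145.7 197.5] [0.579 0.555 0.03 ]
blue [116 198  25   8  83] [128.1 201.4] [0.565 0.619 0.03 ]
blue [207 218  18  16  78] [217.3 227.6] [0.465 0.291 0.03 ]
blue S [221 265  15  11  93] [227.8 270.3] [0.507 0.29  0.03 ]
blue S [217 274  23  20 321] [228.2 284.6] [0.454 0.311 0.03 ]
blue S [ 93 286  45  24 239] [113.8 297.8] [0.55  0.613 0.03 ]
[ 0.3083 -0.4441  0.0619]
```

```bash
python3 -c "
from h import *
print(step([.4824,.2941,.205]))"
```

```text
[ 0.3606 -0.4701  0.1569]
```

Scaled: -0.4701 m is -23.505, -0.423 m is -21.15.

{"method": "shift_gripper", "body": {
  "segments": "1.8 -2.35 0 0 0 0 0.6\n3.6 -4.7 0 0 0 0 0.7\n5.4 -7.05 0 0 0 0 0.75\n7.2 -9.4 0 0 0 0 0.75\n9 -11.75 0 0 0 0 0.75\n10.8 -14.1 0.5 0 0 0 0.75\n12.6 -16.45 1.5 0 0 0 0.75\n14.4 -18.8 2.5 0 0 0 0.75\n16.2 -21.15 4 0 0 0 0.75\n18.03 -23.505 5 0 0 0 0.75"
}}

```text
time: 38.35
eef_pos: [0.4816, 0.2906, 0.2602]
tcp_rot: [0.937, 0.348, -0.003, 0.0]
contact_force: [0.2, -0.3, -0.3]
opening: 0.747
finger_force: 0.0
```

{"method": "shift_gripper", "body": {
  "segments": "0 0 1.5 0 0 0 0.75\n0 0 2.85 0 0 0 0.75\n0 0 2.85 0 0 0 0.75\n0 0 2.85 0 0 0 0.75"
}}

```text
time: 38.85
eef_pos: [0.4835, 0.2892, 0.2072]
tcp_rot: [0.937, 0.348, -0.0, 0.0]
contact_force: [0.0, 0.4, 1.9]
opening: 0.753
finger_force: 0.0
```

Run:
```python
from h import *
print(ctrl.get_state()["qpos"].round(2))
d=cam("wrist");cv2.imwrite("pics/w12.png",d["pixels"][:,:,::-1]);sleeves(d);p=neck(d,"blue");print(step([*p[:2],.056]))
for z,r in ((.069,.0),(.0,.036)):print(z,[proj(d,[p[0]+r*a,p[1]+r*b,z],True).round(0) for a,b in((0,0),(1,0),(-1,0),(0,1),(0,-1))])
```

```text
[ 0.36  0.06  1.88 -0.    1.2   1.22]
orange [530 367  22  16 184] [540.3 373.5] [ 0.5297 -0.3389  0.03  ]
yellow [536 374  24  46 789] [549.3 395.8] [ 0.5124 -0.4819  0.03  ]
blue [ 432    0   86   50 1263] [469.4  18.4] [0.7538 0.2617 0.03  ]
blue hole 29.5 (468, 48, 8, 8) outer (432, 0, 119, 58) [0.7039 0.2485 0.069 ]
[0.1398 0.1744 0.1523]
0.069 [array([471.,  52.]), array([471.,  52.]), array([471.,  52.]), array([471.,  52.]), array([471.,  52.])]
0.0 [array([440.,  58.]), array([458.,  39.]), array([422.,  79.]), array([419.,  35.]), array([460.,  81.])]
```

View pics/w12.png

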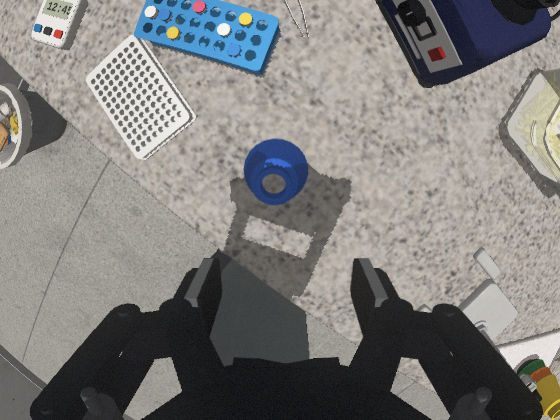

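Blue stands upright with its neck hole at about (274,184). My hue band missed it in the shade, so I'll use that pixel directly.

Run:
```python
from h import *
d=cam("wrist");h=cv2.cvtColor(d["pixels"],cv2.COLOR_RGB2HSV);print(h[165,255],h[198,274])
m=(np.abs(h[...,0].astype(int)-112)<10)&(h[...,1]>110);m[:130]=0;m[210:]=0;m[:,:230]=0;m[:,320:]=0
m=m.astype(np.uint8);cs,hh=cv2.findContours(m,cv2.RETR_CCOMP,cv2.CHAIN_APPROX_NONE)
print([(cv2.boundingRect(c),int(k[3])) for c,k in zip(cs,hh[0]) if cv2.contourArea(c)>50])
p=onz(d,274,184,.069,True);print(p,step([*p[:2],.056]),proj(d,[*p[:2],0],True))
```

```text
[111 157 101] [113 146  96]
[((244, 140, 64, 65), -1), ((260, 173, 27, 22), 0)]
[0.48343309 0.30227336 0.069     ] [ 0.0075 -0.0104  0.1527] [276.22200062 168.59833833]
```

{"method": "shift_gripper", "body": {
  "segments": "0.38 -0.55 2.5 0 0 0 0.75\n0.38 -0.55 5 0 0 0 0.75\n0.38 -0.55 7 0 0 0 0.75\n0.38 -0.55 7.635 0 0 0 0.75\n0.38 -0.55 7.635 0 0 0 0.4\n0.38 -0.55 7.635 0 0 0 0.0\n0.38 -0.55 7.635 0 0 0 0\n0.38 -0.55 7.635 0 0 0 0\n0.38 -0.55 7.635 0 0 0 0",
  "squeeze": 30
}}

```text
time: 40.08
eef_pos: [0.4838, 0.3034, 0.0568]
tcp_rot: [0.937, 0.348, 0.002, -0.0]
contact_force: [-0.3, 0.2, 6.0]
opening: 0.365
finger_force: 30.4
```

{"method": "shift_gripper", "body": {
  "segments": "0 0 -0.5 0 0 0 0\n0 0 -3 0 0 0 0\n0 0 -6 0 0 0 0\n0 0 -9 0 0 0 0\n0 0 -12 0 0 0 0\n0 0 -15.25 0 0 0 0\n0 0 -15.25 0 0 0 0"
}}

```text
time: 40.95
eef_pos: [0.4835, 0.3033, 0.3672]
tcp_rot: [0.937, 0.348, 0.006, -0.0]
contact_force: [-0.1, 0.7, 0.1]
opening: 0.365
finger_force: 30.1
```

Run:
```python
from h import *
print(step([.5175,-.2975,.36]), ctrl.get_state()["qpos"].round(2))
```

```text
[-0.3669  0.4771  0.0048] [ 0.38 -0.02  1.67  0.    1.48  1.24]
```

{"method": "shift_gripper", "body": {
  "segments": "-1.85 2.4 0.2 0 0 0 0\n-3.7 4.8 0.2 0 0 0 0\n-5.55 7.2 0.2 0 0 0 0\n-7.4 9.6 0.2 0 0 0 0\n-9.25 12 0.2 0 0 0 0\n-11.1 14.4 0.2 0 0 0 0\n-12.95 16.8 0.2 0 0 0 0\n-14.8 19.2 0.2 0 0 0 0\n-16.65 21.6 0.2 0 0 0 0\n-18.345 23.855 0.2 0 0 0 0"
}}

```text
time: 42.2
eef_pos: [0.5149, -0.2999, 0.3537]
tcp_rot: [0.937, 0.348, -0.001, -0.002]
contact_force: [0.9, 0.1, -0.2]
opening: 0.368
finger_force: 30.1
```

{"method": "shift_gripper", "body": {
  "segments": "0 0 0 0 0 0 0\n0 0 0 0 0 0 0\n0 0 0 0 0 0 0"
}}

```text
time: 42.58
eef_pos: [0.5158, -0.2968, 0.3553]
tcp_rot: [0.937, 0.349, -0.0, -0.0]
contact_force: [0.2, -0.1, -0.9]
opening: 0.372
finger_force: 30.2
```

```bash
python3 -c "
from h import *
print(step([.5175,-.2983,.165]))"
```

```text
[0.0002 0.0024 0.1903]
```

Scaled: 0.19 m is 9.5, 0.187 m is 9.35.

{"method": "shift_gripper", "body": {
  "segments": "0 0.09 2.5 0 0 0 0\n0 0.09 5 0 0 0 0\n0 0.09 7.5 0 0 0 0\n0 0.09 8.9 0 0 0 0\n0 0.09 9.35 0 0 0 0\n0 0.09 9.5 0 0 0 0\n0 0.09 9.5 0 0 0 0\n0 0.09 9.5 0 0 0 0"
}}

```text
time: 43.58
eef_pos: [0.5178, -0.3002, 0.1674]
tcp_rot: [0.937, 0.348, 0.001, 0.001]
contact_force: [-0.4, -0.5, -0.5]
opening: 0.37
finger_force: 30.2
```

{"method": "shift_gripper", "body": {
  "segments": "0 0 0.1 0 0 0 0\n0 0 0.2 0 0 0 0\n0 0 0.2 0 0 0 0"
}}

```text
time: 43.95
eef_pos: [0.5168, -0.2995, 0.1613]
tcp_rot: [0.937, 0.348, -0.0, -0.0]
contact_force: [-1.0, -0.5, -1.0]
opening: 0.371
finger_force: 30.2
```

{"method": "shift_gripper", "body": {
  "segments": "0 0 0.05 0 0 0 0\n0 0 0.15 0 0 0 0\n0 0 0.15 0 0 0 0"
}}

```text
time: 44.32
eef_pos: [0.5169, -0.2995, 0.1583]
tcp_rot: [0.937, 0.348, -0.0, -0.0]
contact_force: [-0.4, 0.0, -0.4]
opening: 0.364
finger_force: 30.2
```

Scaled: 0.002 m is 0.1, -0.001 m is -0.05.

{"method": "shift_gripper", "body": {
  "segments": "0.05 -0.05 0.05 0 0 0 0\n0.05 -0.05 0.1 0 0 0 0\n0.05 -0.05 0.1 0 0 0 0"
}}

```text
time: 44.7
eef_pos: [0.5171, -0.2982, 0.1565]
tcp_rot: [0.937, 0.348, -0.0, -0.0]
contact_force: [-0.3, -0.1, -1.2]
opening: 0.366
finger_force: 30.2
```

Scaled: 0.0015 m is 0.075, 0.001 m is 0.05.

{"method": "shift_gripper", "body": {
  "segments": "0 0 0.05 0 0 0 0\n0 0 0.075 0 0 0 0\n0 0 0.075 0 0 0 0"
}}

```text
time: 45.08
eef_pos: [0.5171, -0.2982, 0.1551]
tcp_rot: [0.937, 0.348, -0.0, -0.0]
contact_force: [0.5, -0.3, -0.4]
opening: 0.37
finger_force: 30.2
```

{"method": "shift_gripper", "body": {
  "segments": "0 0 0.05 0 0 0 0\n0 0 0.075 0 0 0 0\n0 0 0.075 0 0 0 0"
}}

```text
time: 45.45
eef_pos: [0.5171, -0.2982, 0.1536]
tcp_rot: [0.937, 0.348, 0.0, -0.0]
contact_force: [0.0, -0.4, -0.4]
opening: 0.366
finger_force: 30.2
```

Scaled: -0.21 m is -10.5, -0.2 m is -10.

{"method": "shift_gripper", "body": {
  "segments": "0 0 0.025 0 0 0 0\n0 0 0.025 0 0 0 0.5\n0 0 0 0 0 0 0.6\n0 0 0 0 0 0 0.6\n0 0 -1.5 0 0 0 0.6\n0 0 -4 0 0 0 0.6\n0 0 -7 0 0 0 0.6\n0 0 -10 0 0 0 0.6\n0 0 -10.5 0 0 0 0.6\n0 0 -10.5 0 0 0 0.6"
}}

```text
time: 46.7
eef_pos: [0.5172, -0.2983, 0.3643]
tcp_rot: [0.937, 0.348, 0.0, 0.001]
contact_force: [0.4, 0.1, -0.4]
opening: 0.6
finger_force: 0.0
```

Run:
```python
from h import *
d=cam("wrist");cv2.imwrite("pics/w13.png",d["pixels"][:,:,::-1])
HUE["blue"]=(102,124);neck(d,"blue",.165)
for z,r in ((.165,.01),(.095,.036)):print(z,[proj(d,[.5172+r*a,-.2980+r*b,z],True).round(0) for a,b in((0,0),(1,0),(-1,0),(0,1),(0,-1))])
e=ctrl.get_state()["eef_pos"]
a=handle(1.58)+[.0008,.001,-.0024]; print(step([*a[:2],.42]),a)
```

```text
blue hole 310.0 (273, 169, 24, 20) outer (258, 141, 54, 55) [ 0.5158 -0.2985  0.165 ]
0.165 [array([285., 177.]), array([291., 170.]), array([279., 184.]), array([278., 171.]), array([292., 183.])]
0.095 [array([285., 165.]), array([304., 144.]), array([267., 185.]), array([264., 147.]), array([306., 183.])]
[ 0.0248  0.1256 -0.0581] [ 0.61766594 -0.37691334  0.31622508]
```

Blue is seated with its top at about 165 mm, below the lid. Now I'll shut the lid.

Scaled: 0.1256 m is 6.28, 0.1 m is 5.

{"method": "shift_gripper", "body": {
  "segments": "0 0 -2.5 0 0 0 0.4\n0.5 2.5 -2.9 0 0 0 0.33\n1 5 -2.9 0 0 0 0.33\n1.24 6.28 -2.9 0 0 0 0.33\n1.24 6.28 -2.9 0 0 0 0.33\n1.24 6.28 -1 0 0 0 0.33\n1.24 6.28 1 0 0 0 0.33\n1.24 6.28 2.3 0 0 0 0.33\n1.24 6.28 2.3 0 0 0 0.33"
}}

```text
time: 47.88
eef_pos: [0.6165, -0.3757, 0.3152]
tcp_rot: [0.937, 0.348, -0.001, -0.002]
contact_force: [0.3, -0.0, 0.6]
opening: 0.328
finger_force: 0.0
```

{"method": "shift_gripper", "body": {
  "segments": "0 0 0 0 0 0 0.2\n0 0 0 0 0 0 0\n0 0 0 0 0 0 0\n0 0 0 0 0 0 0\n0 0 0 0 0 0 0",
  "squeeze": 30
}}

```text
time: 48.5
eef_pos: [0.6179, -0.377, 0.3176]
tcp_rot: [0.937, 0.348, -0.0, -0.0]
contact_force: [-1.5, 1.0, -0.2]
opening: 0.116
finger_force: 29.2
```

Run:
```python
from h import *
e=ctrl.get_state()["eef_pos"]
q=np.linspace(1.3,1.72,43);k=np.argmin([np.linalg.norm(handle(a)-e) for a in q]);print(q[k],handle(q[k])-e)
off=np.array([-.0005,0,-.0012])
for a in (1.44,1.28,1.12,.96,.8,.64,.48,.32,.16,0): print(a,step(handle(a)+off))
```

```text
1.58 [-0.00100711 -0.00087386  0.00097915]
1.44 [-0.0018 -0.023  -0.004 ]
1.28 [-0.0019 -0.0493 -0.0049]
1.12 [-0.002  -0.0755 -0.0016]
0.96 [-0.0021 -0.1008  0.0059]
0.8 [-0.0022 -0.1246  0.0173]
0.64 [-0.0023 -0.1462  0.0323]
0.48 [-0.0024 -0.1652  0.0505]
0.32 [-0.0024 -0.1811  0.0716]
0.16 [-0.0025 -0.1933  0.0949]
0 [-0.0025 -0.2017  0.1199]
```

Scaled: -0.001 m is -0.05, -0.1933 m is -9.665.

{"method": "shift_gripper", "body": {
  "segments": "0 -1.15 -0.2 0 0 0 0\n0 -2.465 -0.245 0 0 0 0\n0 -3.775 -0.08 0 0 0 0\n0 -5.04 0.295 0 0 0 0\n-0.05 -6.23 0.865 0 0 0 0\n-0.05 -7.31 1.615 0 0 0 0\n-0.05 -8.26 2.525 0 0 0 0\n-0.05 -9.055 3.58 0 0 0 0\n-0.05 -9.665 4.745 0 0 0 0\n-0.05 -9.665 4.745 0 0 0 0"
}}

```text
time: 49.75
eef_pos: [0.4895, -0.2315, 0.221]
tcp_rot: [0.937, 0.349, -0.002, -0.0]
contact_force: [-2.9, -2.8, -2.5]
opening: 0.111
finger_force: 31.0
```

Run:
```python
from h import *
for a in (.08,0): print(a,step(handle(a)+[-.0007,-.0001,-.0012]))
```

```text
0.08 [-0.0006 -0.0041  0.0106]
0 [-0.0005 -0.0078  0.0232]
```

Scaled: 0.0242 m is 1.21, 0.0225 m is 1.125.

{"method": "shift_gripper", "body": {
  "segments": "0 -0.225 0.575 0 0 0 0\n0 -0.35 0.9 0 0 0 0\n0 -0.39 1.125 0 0 0 0\n0 -0.39 1.21 0 0 0 0\n0 -0.39 1.21 0 0 0 0\n0 -0.39 1.21 0 0 0 0"
}}

```text
time: 50.5
eef_pos: [0.4849, -0.2262, 0.1995]
tcp_rot: [0.937, 0.349, -0.002, -0.0]
contact_force: [-8.4, -1.1, 1.7]
opening: 0.115
finger_force: 31.8
```

```bash
python3 -c "
from h import *
print(step(handle(0)))"
```

```text
[-0.     -0.0004  0.0005]
```

Scaled: 0.003 m is 0.15, 0.001 m is 0.05.

{"method": "shift_gripper", "body": {
  "segments": "0 0 0.05 0 0 0 0\n0 0 0.15 0 0 0 0\n0 0 0.15 0 0 0 0\n0 0 0.15 0 0 0 0"
}}

```text
time: 51.0
eef_pos: [0.4844, -0.2256, 0.1964]
tcp_rot: [0.937, 0.349, -0.002, -0.002]
contact_force: [-8.6, 0.0, 2.9]
opening: 0.114
finger_force: 31.9
```

Scaled: 0.003 m is 0.15, 0.001 m is 0.05.

{"method": "shift_gripper", "body": {
  "segments": "0 0 0.05 0 0 0 0\n0 0 0.15 0 0 0 0\n0 0 0.15 0 0 0 0\n0 0 0.15 0 0 0 0"
}}

```text
time: 51.5
eef_pos: [0.4844, -0.2256, 0.196]
tcp_rot: [0.937, 0.349, -0.003, -0.002]
contact_force: [-14.1, 3.4, 12.8]
opening: 0.116
finger_force: 32.9
```

The lid is on its stop. I'll release it and go to the button.

{"method": "shift_gripper", "body": {
  "segments": "0 0 -0.15 0 0 0 0\n0 0 -0.15 0 0 0 0.3\n0 0 -0.15 0 0 0 0.5\n0 0 -0.15 0 0 0 0.5\n0 0 -2.5 0 0 0 0.6\n0 0 -5 0 0 0 0.6\n0 0 -8 0 0 0 0.6\n0 0 -8 0 0 0 0.6\n0 0 -8 0 0 0 0.6"
}}

```text
time: 52.62
eef_pos: [0.4859, -0.2254, 0.3522]
tcp_rot: [0.937, 0.348, 0.0, -0.0]
contact_force: [-0.0, -0.1, -0.1]
opening: 0.597
finger_force: 0.0
```

Run:
```python
from h import *
d=cam("wrist");cv2.imwrite("pics/w14.png",d["pixels"][:,:,::-1])
m=mask(d["pixels"],"red",100,30);ys,xs=np.nonzero(m)
for st,ce,l in blobs(m,100):
    ys,xs=np.nonzero(l);print(st,ce,cv2.minAreaRect(np.c_[xs,ys].astype(np.float32)))
print(proj(d,[.4085,-.2557,.19],True),proj(d,handle(0)+[0,0,.019],True),proj(d,car(-.102,-.01,.197),True),proj(d,car(-.102,-.09,.197),True))
print(step([.4085,-.2557,.203],CT))
```

```text
[ 249  225   23   68 1047] [259.92454632 258.87201528] ((260.0, 258.5), (67.0, 22.0), 90.0)
[259.30128307 258.45552517] [285.02543934 195.4233801 ] [257.85662441 225.61999069] [260.71549503 293.70416584]
(array([-0.0782, -0.0268,  0.148 ]), np.float64(-0.004))
```

{"method": "shift_gripper", "body": {
  "segments": "-2 -0.65 0 0 0 0 0.6\n-3.91 -1.34 0.5 0 0 0 0.6\n-3.91 -1.34 3 0 0 0 0.6\n-3.91 -1.34 5.5 0 0 0 0.6\n-3.91 -1.34 7 0 0 0 0.6\n-3.91 -1.34 7.4 0 0 0 0.6\n-3.91 -1.34 7.4 0 0 0 0.3\n-3.91 -1.34 7.4 0 0 0 0\n-3.91 -1.34 7.4 0 0 0 0\n-3.91 -1.34 7.4 0 0 0 0"
}}

```text
time: 53.92
eef_pos: [0.4093, -0.2563, 0.2063]
tcp_rot: [0.937, 0.348, 0.0, 0.0]
contact_force: [-3.4, 2.6, 5.7]
opening: 0.128
finger_force: 33.8
```

{"method": "shift_gripper", "body": {
  "segments": "0 0 0 0 0 1.7 0\n0 0 0 0 0 3.4 0\n0 0 0 0 0 5.1 0\n0 0 0 0 0 6.8 0\n0 0 0 0 0 8.5 0\n0 0 0 0 0 10.2 0\n0 0 0 0 0 11.9 0\n0 0 0 0 0 13.6 0\n0 0 0 0 0 15.3 0\n0 0 0 0 0 15.67 0"
}}

```text
time: 55.18
eef_pos: [0.4092, -0.2565, 0.2063]
tcp_rot: [0.91, -0.415, 0.0, 0.0]
contact_force: [-2.9, 2.8, 5.8]
opening: 0.127
finger_force: 33.8
```

{"method": "shift_gripper", "body": {
  "segments": "0 0 0 0 0 0 0\n0 0 0 0 0 0 0"
}}

```text
time: 55.42
eef_pos: [0.4092, -0.2564, 0.2062]
tcp_rot: [0.91, -0.415, 0.0, 0.0]
contact_force: [-2.4, 3.0, 5.4]
opening: 0.132
finger_force: 33.8
```

```bash
python3 -c "
from h import *
print(step([.4085,-.2557,.203],CT+np.pi/2))"
```

```text
(array([-0.001 ,  0.    ,  0.0032]), np.float64(-0.0))
```

Scaled: -0.215 m is -10.75, -0.16 m is -8.

{"method": "shift_gripper", "body": {
  "segments": "0 0 0 0 0 0 0.3\n0 0 0 0 0 0 0.5\n0 0 0 0 0 0 0.6\n0 0 -2.5 0 0 0 0.7\n0 0 -5 0 0 0 0.7\n0 0 -8 0 0 0 0.7\n0 0 -10.75 0 0 0 0.7\n0 0 -10.75 0 0 0 0.7\n0 0 -10.75 0 0 0 0.7"
}}

```text
time: 56.55
eef_pos: [0.4091, -0.2562, 0.4187]
tcp_rot: [0.91, -0.415, -0.0, -0.0]
contact_force: [-0.1, 0.1, -1.2]
opening: 0.701
finger_force: 0.0
```

Run:
```python
from h import *
d=cam("wrist")
for st,ce,l in blobs(mask(d["pixels"],"red",100,30),100):
    ys,xs=np.nonzero(l);print(st,ce,cv2.minAreaRect(np.c_[xs,ys].astype(np.float32)))
print([proj(d,car(x,-.05,.197),True).round(1) for x in (-.062,-.102,-.142)],[proj(d,car(-.075,y,.218),True).round(1) for y in (.064,-.01)])
c=d["pixels"][70:230,165:325,::-1];cv2.imwrite("pics/w15.png",cv2.resize(c,None,fx=3.7,fy=3.7,interpolation=cv2.INTER_CUBIC))
```

```text
[276 139  20  67 841] [285.91082045 171.99048751] ((285.5, 172.0), (66.0, 19.0), 90.0)
[array([285.4, 138.7]), array([285.4, 173.5]), array([285.4, 206.7])] [array([181.8, 154.8]), array([247.9, 153.2])]
```

View pics/w15.png

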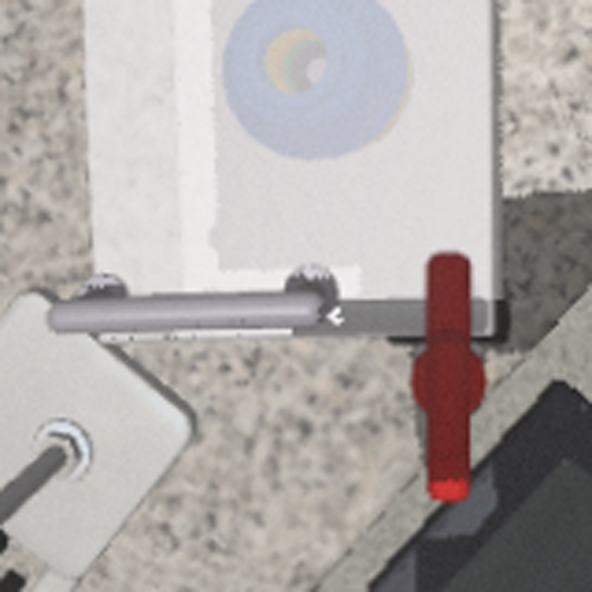

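The lid is shut over the nested stack, with blue on top at about (318,65) in the crop. The button runs straight across the lid's edge, vertical at x≈449.

```bash
python3 -c "
from plant import ctrl
print(ctrl.sign_off())"
```

```text
the job is handed in; nothing more can be done
None
```

The job is handed in after about 57 s: all four sleeves are nested on the cone, the lid is shut and the turnbutton is back straight across its edge; no verdict was returned.

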